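# Line the condiments up by height on the serving board

## Robot

A 7-joint arm with a two-finger parallel gripper is mounted at the origin on the work surface; the furniture and walls round the work are solid. World frame = base frame: x ahead of the robot, y to its left, z up, the work surface at z = 0. Lengths are in m, angles in rad, forces in N, time in s.
With the tool pointing down it reaches from about 0.35 to 0.9 m from the base axis. Payload 19.9 kg.
Tool frame: the origin (TCP) lies between the finger pads; the fingertips stand 11 mm ahead of it and the grasp point (between the pads) lies 8 mm behind it; x points along the fingers, z is the direction in which the jaws open and shut, and the axes are right-handed (so a half turn about x gives the same grasp; the last joint's range is limited). The gripper opens to 85 mm and grips with 20 to 120 N. Pads are 22 mm wide; open, the fingers measure 114 mm over their backs; the gripper's body (76 mm by 85 mm) begins 54 mm behind the grasp point. The pads swing forward as they close: fully open they stand 13 mm farther back than shut.
Start: joints at [-1.165, 0.417, -0.01, 1.614, 0.005, 1.111, -0.053], TCP at [0.271, 0.563, 0.242] pointing down, gripper open.
Joint ranges: [-2.81, 2.81], [-0.39, 2.02], [-1.27, 1.25], [0.06, 2.57], [-1.19, 4.33], [0.19, 2], [-2.82, 2.82]. Speed limits (rad/s): [1.89, 1.89, 2.39, 2.39, 3.01, 3.01, 3.01].

## Interface

Orientations are given as a unit quaternion [w, x, y, z].
In Python, from bench import bot gives the robot as it stands.
- The arm moves only by the shell command python3 -m handwheel 'ROWS' [FORCE]. ROWS is JSON, a list of rows, each an object of numbers: "x", "y", "z": the shift along the tool's x, y, z in m; "rx", "ry", "rz": the turn, a rotation vector about the tool's x, y, z in degrees; "jaw": the opening, from 0 (shut) to 1 (fully open). A call has exactly 5 rows; each row is the pose to reach, as a shift and turn from the pose commanded when the call began, along the tool's axes at that moment; what a row does not reach only later rows make up. A row lasts 1/12 s, in which the tool goes at most 41.7 mm and 7.16 degrees, less where a joint would pass 70% of its speed; a pose out of reach is approached as far as the arm can. A call with a gripper value outside its range is refused whole. The fingers move at their own pace and stop on an object; FORCE is the grip in N (left out, the last holds). Time passes only in rows, so rows that repeat a pose let the fingers close, or fill a call up. It gives the time, the measured TCP pose, the force and the opening at its end, in the units of the state.
- bot.get_obs(): the state, without advancing time (a new reading comes with each control period).
- bot.get_image(name): name is "scene" or "top" or "wrist"; returns a dict with "pixels" (420x560x3 uint8, red, green, blue), "z_map" (420x560 float32, m along the optical axis (not along the pixel's ray), 0 where there is no reading), "K" (3x3 intrinsics, pixels), "rvec" (rotation vector, rad) and "tvec" (3), from world to camera coordinates, as OpenCV has them; the wrist camera has in their place "T_tool_cam" (4x4, takes a point from camera to tool coordinates, whose origin is the TCP and whose axes are the tool frame's). Camera axes: x right, y down, z forward; pixel columns grow to the right and rows downward; lengths in m; the calibration is good to about 2 mm. A picture is of the moment at which its call begins: read the wrist's pose just before it.
- bot.sign_off(): hands the job in, once; it reports no verdict.
The state is a dict: "time_s": time; "joints": joint angles; "qvel": joint speeds; "tau": joint torques, N m; "eef_pos": TCP position; "tool_rot": TCP orientation; "wrist_force": force on the tool from outside, world axes, zero at the start; "ft_torque": the same for the moment, N m; "gripper_width": opening from 0.0 (shut) to 1.0 (fully open).
Only numpy, scipy, OpenCV 4.12 (cv2) and the standard library are available. Lean on these libraries where they do the work, as an engineer would, in place of code of your own. Each camera call takes 0.05 s, during which the arm holds its last target.

## Task

Set the steel mill, the dark wooden mill, the black-lidded jar and the steel salt dish upright on the four cork pads of the wooden board, one centred on each pad, in order of height: the tallest next to the tall blue post, stepping down to the lowest next to the short white post. Leave the egg timer and the food tin where they stand, and knock nothing over.

Things in the scene. Friction and masses are not known exactly. Their poses are not given: they have to be found in the camera images.
- steel_mill_center (a point): Plain brushed-steel mill, an upright cylinder 209 mm tall and 50 mm across (46 mm from 60 mm above its foot up to the top), loose, 0.33 kg. The tallest of the four. The point is its centre, 104 mm above its foot; z is up its axis. It is round: grip it from above by the top 50 mm or so, which is rigid with the rest.
- wood_mill_center (a point): Turned dark-wood mill with a small steel button on top, 150 mm tall, 50 mm across at the foot, slightly waisted, its head a straight cylinder 46 mm across from 98 to 136 mm above the foot, all rigid, loose, 0.2 kg. The second tallest. The point is its centre, 75 mm above its foot; z is up its axis. Round: grip it from above by the head.
- snack_jar_center (a point): Clear straight-sided jar with a black lid, 94 mm tall, 64 mm across at most, nearly straight, lid included, loose, 0.33 kg. The third tallest. The point is its centre, 47 mm above its foot; z is up its axis.
- salt_dish_center (a point): Small steel footed dish, 46 mm tall, 68 mm across at its rim, loose, 0.16 kg. It can be gripped from above across the bowl: its solid shape is a cone, 50 mm across at the foot and widening evenly to 67 mm just under the rim. The lowest. The point is its centre, 23 mm above its foot; z is up its axis.
- board: Fixed wooden board, 420 mm long (its y), 110 mm wide (its x) and 14 mm high, with four round cork pads 73 mm across, each in a thin steel ring, flush with its top, in a row along its y axis at y = -135, -45, +45 and +135 mm, x = 0. Origin: centre of its underside, on the worktop; z up. It stands across in front of the robot, turned a little either way.
- tall_post: Fixed blue post, 70 mm tall and up to 24 mm across, standing on the middle line of the board 190 mm from the board's centre, at one end or the other (it varies). It marks the tall end of the row. Origin: centre of its foot, on the board's top. The pads' centres lie 55, 145, 235 and 325 mm from it along the board.
- short_post: Fixed white post, 25 mm tall and 22 mm across, at the other end of the board, 190 mm from the board's centre: the low end of the row. Origin: centre of its foot, on the board's top.
- timer: Bystander, loose: red and white egg timer, 64 mm across, 44 mm tall. Origin: centre of its underside. To be left alone.
- tin: Bystander, loose: short red food tin, 75 mm across, 58 mm tall. Origin: centre of its underside. To be left alone.
There are look-alikes about, which are no part of the job. Leave any turquoise or yellow look-alike of the part that bears snack_jar_center alone.

How it is judged:
By the outcome, as a careful person would: the job done as asked, in the order asked, and still so for the second after the job is handed in, with the robot touching nothing.
It also fails if it takes over 96 s, if anything falls off the work surface, if the arm or the gripper's body presses on something with over 40 N, if the wrist force passes 120 N, or if a joint passes its speed limit or range.

## Working session

There is one attempt and no reset: what is moved stays moved. The work goes in short steps, Python scripts to look and compute and a shell command to move; the robot and the scene stay as the last step left them, time stands still between calls to the robot, and variables do not carry over. Pictures are saved under pics/ and viewed, and the job is handed in when it is done.

```bash
ls; mkdir -p pics; python3 - <<'E'
from bench import bot
import cv2,numpy as np
o=bot.get_obs();print({k:np.round(v,3).tolist() for k,v in o.items()})
for n in("scene","top"):
    d=bot.get_image(n);cv2.imwrite(f"pics/{n}0.png",d["pixels"][...,::-1]);np.savez(f"{n}0.npz",**d)
    print(n,d["K"].tolist(),np.round(d["rvec"],3).tolist(),np.round(d["tvec"],3).tolist())
E
```

```text
pics
{'time_s': 0.0, 'joints': [-1.165, 0.418, -0.01, 1.614, 0.005, 1.111, -0.053], 'qvel': [0.001, -0.001, 0.001, -0.001, 0.002, 0.001, 0.0], 'tau': [0.0, -86.444, 0.679, -43.492, 0.019, 0.007, -0.0], 'eef_pos': [0.27, 0.563, 0.242], 'tool_rot': [0.598, -0.377, 0.599, 0.376], 'wrist_force': [-1.128, -0.209, 0.114], 'ft_torque': [-0.014, 0.018, 0.014], 'gripper_width': 0.996}
scene [[537.4039864371514, 0.0, 288.5143019132079], [0.0, 537.4039864371514, 211.38361760410544], [0.0, 0.0, 1.0]] [2.034, -0.788, 0.432] [-0.405, 0.259, 1.318]
top [[470.2475752185083, 0.0, 278.1967819781872], [0.0, 470.2475752185083, 208.6066889765817], [0.0, 0.0, 1.0]] [2.158, -2.209, 0.084] [-0.012, 0.544, 1.491]
```

View pics/scene0.png

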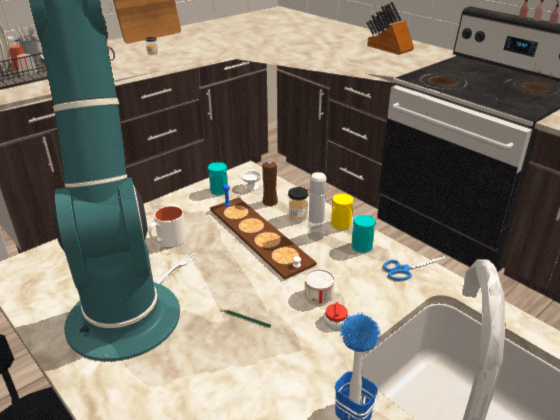

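View pics/top0.png

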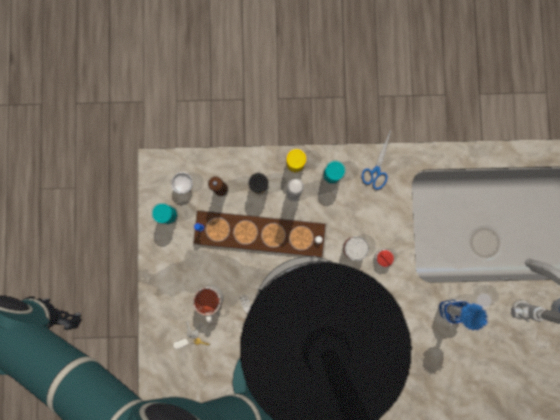

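Scene: the steel mill is at (317,200), wood mill (270,183), black-lidded jar (298,203), salt dish (251,180), and blue post (227,195), with the white post at (297,262). Look-alike jars: turquoise at (218,179) and (363,234), yellow at (342,212). In the top view the same things are at (295,186), (217,185), (258,183), (182,183), and the posts at (199,228) and (318,240). Tin is at (356,248), timer at (385,259).

```bash
cat > h.py <<'E'
import numpy as np,cv2
def load(n):
    d=dict(np.load(n)) if isinstance(n,str) else n
    return d
def cloud(d):
    R=cv2.Rodrigues(d["rvec"])[0];t=d["tvec"].reshape(3)
    z=d["z_map"];v,u=np.mgrid[:z.shape[0],:z.shape[1]]
    p=np.stack([(u-d["K"][0,2])/d["K"][0,0]*z,(v-d["K"][1,2])/d["K"][1,1]*z,z],-1)
    w=(p-t)@R; w[z==0]=np.nan
    return w
def ray(d,uv,h):
    R=cv2.Rodrigues(d["rvec"])[0];t=d["tvec"].reshape(3)
    K=d["K"];r=R.T@np.array([(uv[0]-K[0,2])/K[0,0],(uv[1]-K[1,2])/K[1,1],1]);c=-R.T@t
    return c+r*(h-c[2])/r[2]
E
python3 - <<'E'
from h import *
d=load("top0.npz");w=cloud(d);px=d["pixels"]
h=w[...,2]
m=((h>0.012)&(h<0.3)).astype(np.uint8);m[:140]=0;m[270:]=0;m[:,400:]=0
n,l,s,c=cv2.connectedComponentsWithStats(m)
for i in range(1,n):
    if s[i,4]>20:
        q=w[l==i];top=np.percentile(q[:,2],97)
        print(s[i].tolist(),c[i].round(1),"h %.3f"%top,"x %.3f..%.3f y %.3f..%.3f"%(q[:,0].min(),q[:,0].max(),q[:,1].min(),q[:,1].max()))
crop=px[140:275,135:410];cv2.imwrite("pics/crop0.png",cv2.resize(crop,None,fx=2.8,fy=2.8,interpolation=cv2.INTER_CUBIC)[...,::-1])
s=load("scene0.npz")["pixels"][150:280,190:390];cv2.imwrite("pics/crop1.png",cv2.resize(s,None,fx=4,fy=4,interpolation=cv2.INTER_CUBIC)[...,::-1])
E
```

```text
[286, 149, 21, 24, 388] [295.9 160. ] h 0.099 x 0.660..0.722 y -0.114..-0.052
[323, 160, 23, 24, 395] [334.  171.5] h 0.099 x 0.622..0.685 y -0.233..-0.171
[172, 172, 21, 21, 350] [181.8 182.2] h 0.049 x 0.601..0.666 y 0.246..0.312
[248, 173, 21, 22, 362] [258.6 183.4] h 0.099 x 0.590..0.650 y 0.005..0.068
[208, 176, 21, 20, 284] [217.7 185.6] h 0.149 x 0.591..0.637 y 0.136..0.183
[286, 179, 18, 23, 317] [294.3 189.5] h 0.212 x 0.567..0.614 y -0.097..-0.050
[152, 203, 26, 21, 427] [164.1 213.3] h 0.099 x 0.503..0.564 y 0.301..0.363
[193, 210, 133, 47, 3427] [259.1 233.4] h 0.023 x 0.389..0.546 y -0.173..0.252
[343, 236, 26, 25, 491] [356. 248.] h 0.062 x 0.375..0.450 y -0.302..-0.229
[375, 249, 19, 19, 292] [384.  257.8] h 0.047 x 0.349..0.407 y -0.389..-0.328
```

View pics/crop0.png

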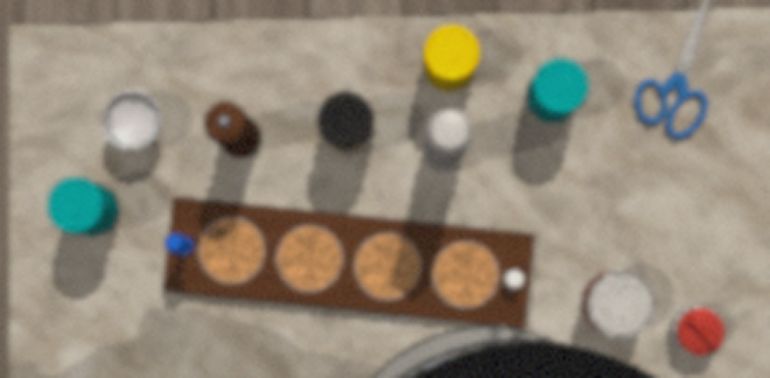

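View pics/crop1.png

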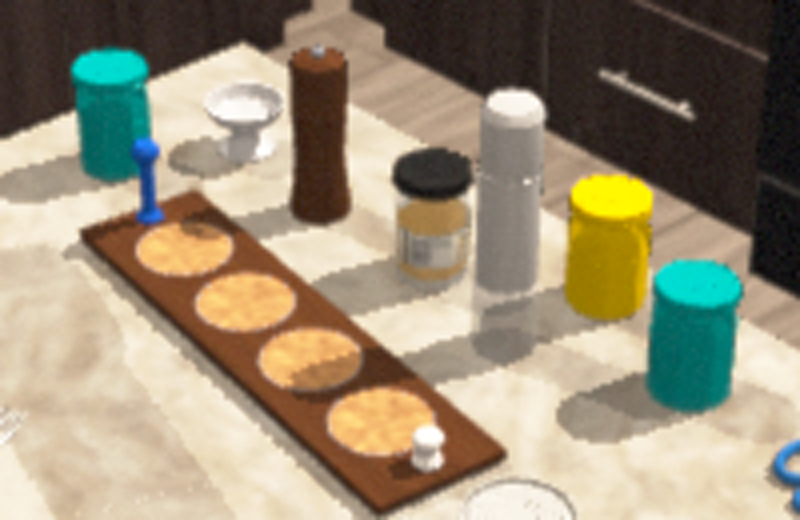

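```bash
python3 - <<'E'
from h import *
d=load("top0.npz");w=cloud(d)
S=load("scene0.npz");ws=cloud(S)
for nm,x,y,H in(("steel",.59,-.073,.209),("wood",.614,.16,.15),("jar",.62,.037,.094),("dish",.634,.279,.046),("yel",.69,-.083,.094),("turq",.533,.33,.094)):
    for n,q in(("top",w),("scene",ws)):
        k=(np.hypot(q[...,0]-x,q[...,1]-y)<.045)&(q[...,2]>H-.025)&(q[...,2]<H+.02)
        p=q[k]; 
        if len(p)<5: print(nm,n,"none");continue
        c,r=cv2.minEnclosingCircle(p[:,:2].astype(np.float32))
        lo,hi=np.percentile(p,1,0),np.percentile(p,99,0)
        print(nm,n,len(p),"circ",np.round(c,4),round(r,4),"mid",((lo+hi)/2).round(4)[:2],"top",hi[2].round(4))
# board corks via color
for n,D in(("top",d),("scene",S)):
    hsv=cv2.cvtColor(D["pixels"],cv2.COLOR_RGB2HSV)
    q=cloud(D)
    m=(np.abs(q[...,2]-.014)<.012)&(hsv[...,2]>165)&(hsv[...,1]>95)&(q[...,0]>.38)&(q[...,0]<.56)&(q[...,1]>-.18)&(q[...,1]<.26)
    m2=(np.abs(q[...,2]-.014)<.012)&(q[...,2]>.007)&(q[...,0]>.36)&(q[...,0]<.58)&(q[...,1]>-.22)&(q[...,1]<.28)
    p=q[m2][:,:2].astype(np.float32); print(n,"board rect",cv2.minAreaRect(p), "z",np.median(q[m2][:,2]))
    for nm,(lo,hi,vmin) in dict(blue=(100,130,0)).items():
        b=(hsv[...,0]>105)&(hsv[...,0]<125)&(hsv[...,1]>150)&(q[...,1]>.15)&(q[...,1]<.3)&(q[...,2]<.1)
        print("blue",b.sum(),q[b].mean(0) if b.any() else None)
    b=(q[...,2]>.025)&(q[...,2]<.06)&(q[...,1]<-.1)&(q[...,1]>-.2)&(q[...,0]<.5)&(q[...,0]>.36)
    print("white",b.sum(),q[b].mean(0) if b.any() else None)
    nl,l,s,c=cv2.connectedComponentsWithStats(m.astype(np.uint8))
    for i in range(1,nl):
        if s[i,4]>60: print("cork",s[i].tolist(),ray(D,c[i],.014).round(4))
E
```

```text
steel top 220 circ [ 0.5926 -0.0741] 0.0237 mid [ 0.5918 -0.0743] top 0.2145
steel scene 201 circ [ 0.586  -0.0731] 0.0268 mid [ 0.5863 -0.0762] top 0.2101
wood top 192 circ [0.6144 0.1615] 0.0232 mid [0.6144 0.1611] top 0.1513
wood scene 129 circ [0.6114 0.1597] 0.0239 mid [0.6116 0.1587] top 0.1478
jar top 327 circ [0.6207 0.0359] 0.0319 mid [0.6203 0.0345] top 0.1005
jar scene 285 circ [0.6184 0.0366] 0.0355 mid [0.6178 0.0339] top 0.0969
dish top 350 circ [0.6329 0.2793] 0.0338 mid [0.6335 0.2791] top 0.0508
dish scene 191 circ [0.629  0.2822] 0.0381 mid [0.631  0.2813] top 0.0475
yel top 333 circ [ 0.6927 -0.0829] 0.0318 mid [ 0.6921 -0.0841] top 0.1001
yel scene 308 circ [ 0.6907 -0.0845] 0.0345 mid [ 0.6891 -0.0857] top 0.0965
turq top 351 circ [0.5339 0.3319] 0.032 mid [0.5346 0.3319] top 0.1002
turq scene 242 circ [0.53   0.3302] 0.0352 mid [0.5307 0.3286] top 0.0968
top board rect ((0.4710004925727844, 0.027920275926589966), (0.2167205661535263, 0.49406754970550537), 0.1415475457906723) z 0.01436559528337133
blue 41 [0.48963202 0.22428894 0.07143137]
white 37 [ 0.44262237 -0.14954881  0.03898219]
cork [207, 220, 22, 20, 287] [0.4773 0.1703 0.014 ]
cork [235, 221, 22, 22, 369] [0.4717 0.0836 0.014 ]
cork [262, 224, 16, 22, 227] [0.4616 0.0058 0.014 ]
cork [290, 227, 22, 22, 367] [ 0.4494 -0.0946  0.014 ]
scene board rect ((0.5001994967460632, 0.03268733620643616), (0.4234662652015686, 0.18782281875610352), 82.9306640625) z 0.01323362527102648
blue 72 [0.53231741 0.22311909 0.02877719]
white 43 [ 0.43792533 -0.15217512  0.03602433]
cork [224, 206, 25, 13, 237] [0.479 0.171 0.014]
cork [239, 218, 25, 15, 291] [0.4707 0.0843 0.014 ]
cork [255, 232, 25, 15, 299] [ 0.4602 -0.0027  0.014 ]
cork [272, 247, 26, 17, 330] [ 0.4474 -0.0924  0.014 ]
```

```bash
cat > go.py <<'E'
import sys,numpy as np
from scipy.spatial.transform import Rotation as R
from bench import bot
def q2R(q): return R.from_quat([q[1],q[2],q[3],q[0]])
def delta(tgt,ang=None,o=None):
    """world target, jaw axis heading (deg from world +x, mod 180) -> tool shift (mm), turn rx.."""
    o=o or bot.get_obs(); T=q2R(o["tool_rot"]).as_matrix(); p=np.array(o["eef_pos"])
    jz=T[:,2]; cur=np.degrees(np.arctan2(jz[1],jz[0]))
    print("t %.2f pos"%o["time_s"],p.round(4),"jaw heading %.1f"%cur,"x-tilt",T[:,0].round(3),"w",round(float(o["gripper_width"]),3),"F",np.round(o["wrist_force"],1),"j",np.round(o["joints"],2))
    if tgt is not None: print("shift tool mm",(T.T@(np.array(tgt)-p)*1000).round(1))
    if ang is not None:
        a=np.radians((ang-cur+90)%180-90)
        # ideal: x down, z along heading
        h=np.radians(cur)+a; z=np.array([np.cos(h),np.sin(h),0]);x=np.array([0,0,-1.]);D=np.stack([x,np.cross(z,x),z],1)
        print("rotvec deg",np.degrees(R.from_matrix(T.T@D).as_rotvec()).round(2))
if __name__=="__main__":
    a=[float(v) for v in sys.argv[1:]]
    delta(a[:3] if len(a)>=3 else None,a[3] if len(a)>3 else None)
E
python3 go.py .634 .279 .25 90
python3 -c "
from bench import bot;import numpy as np
d=bot.get_image('wrist');print(d['T_tool_cam'].round(3),d['K'].round(0))"
```

```text
t 0.10 pos [0.2705 0.5631 0.2417] jaw heading 64.3 x-tilt [-0.    -0.001 -1.   ] w 0.999 F [ 0.2 -0.7  0.1] j [-1.16  0.42 -0.01  1.61  0.    1.11 -0.05]
shift tool mm [  -8.1 -450.7  -98.7]
rotvec deg [-2.566e+01 -6.000e-02 -1.000e-02]
[[-0.001 -0.309  0.951 -0.131]
 [ 0.    -0.951 -0.309  0.08 ]
 [ 1.    -0.     0.001  0.   ]
 [ 0.     0.     0.     1.   ]] [[317.   0. 279.]
 [  0. 317. 202.]
 [  0.   0.   1.]]
```

```bash
python3 -m handwheel '[{"x":-0.002,"y":-0.038,"z":-0.008,"rx":7,"jaw":1},{"x":-0.004,"y":-0.076,"z":-0.017,"rx":14,"jaw":1},{"x":-0.008,"y":-0.114,"z":-0.025,"rx":21,"jaw":1},{"x":-0.008,"y":-0.152,"z":-0.033,"rx":28,"jaw":1},{"x":-0.008,"y":-0.190,"z":-0.042,"rx":35,"jaw":1}]' 40; python3 go.py .634 .279 .25 -7
```

```text
t 0.15 pos [0.2705 0.5631 0.2418] jaw heading 64.3 x-tilt [-0.    -0.001 -1.   ] w 1.003 F [ 0.3  0.3 -0.3] j [-1.16  0.42 -0.01  1.61  0.    1.11 -0.05]
shift tool mm [  -8.1 -450.7  -98.7]
rotvec deg [ 7.134e+01 -5.000e-02  4.000e-02]invalid input at $[0]: expected keys x, y, z, rx, ry, rz, jaw
```

```bash
python3 -m handwheel '[{"x":-0.002,"y":-0.038,"z":-0.008,"rx":7,"ry":0,"rz":0,"jaw":1},{"x":-0.004,"y":-0.076,"z":-0.017,"rx":14,"ry":0,"rz":0,"jaw":1},{"x":-0.008,"y":-0.114,"z":-0.025,"rx":21,"ry":0,"rz":0,"jaw":1},{"x":-0.008,"y":-0.152,"z":-0.033,"rx":28,"ry":0,"rz":0,"jaw":1},{"x":-0.008,"y":-0.190,"z":-0.042,"rx":35,"ry":0,"rz":0,"jaw":1}]' 40; python3 go.py .634 .279 .25 -7
```

```text
time_s: 0.57
eef_pos: [0.425, 0.442, 0.2505]
tool_rot: [0.685, -0.177, 0.684, 0.177]
wrist_force: [1.5, -0.3, -0.2]
gripper_width: 1.0
t 0.57 pos [0.425  0.442  0.2505] jaw heading 29.0 x-tilt [ 0.  0. -1.] w 1.0 F [ 1.5 -0.3 -0.2] j [-0.99  0.39  0.17  1.64 -0.07  1.11 -0.29]
shift tool mm [   0.5 -243.9  103.8]
rotvec deg [ 3.601e+01  1.000e-02 -1.000e-02]
```

```bash
python3 -m handwheel '[{"x":0,"y":-0.036,"z":0.015,"rx":7,"ry":0,"rz":0,"jaw":1},{"x":0,"y":-0.072,"z":0.031,"rx":14,"ry":0,"rz":0,"jaw":1},{"x":0,"y":-0.108,"z":0.046,"rx":21,"ry":0,"rz":0,"jaw":1},{"x":0,"y":-0.144,"z":0.061,"rx":28,"ry":0,"rz":0,"jaw":1},{"x":0,"y":-0.180,"z":0.077,"rx":35,"ry":0,"rz":0,"jaw":1}]'; python3 go.py .634 .279 .25 -7
```

```text
time_s: 0.98
eef_pos: [0.5801, 0.3226, 0.2502]
tool_rot: [0.706, 0.037, 0.706, -0.037]
wrist_force: [0.1, 0.8, -0.1]
gripper_width: 1.004
t 0.98 pos [0.5801 0.3226 0.2502] jaw heading -6.0 x-tilt [-0. -0. -1.] w 1.004 F [ 0.1  0.8 -0.1] j [-0.8   0.5   0.35  1.51 -0.18  1.17 -0.52]
shift tool mm [  0.2 -37.8  58.1]
rotvec deg [ 1.01 -0.01  0.01]
```

```bash
python3 -m handwheel '[{"x":0,"y":-0.015,"z":0.022,"rx":1,"ry":0,"rz":0,"jaw":1},{"x":0,"y":-0.028,"z":0.043,"rx":1,"ry":0,"rz":0,"jaw":1},{"x":0,"y":-0.038,"z":0.058,"rx":1,"ry":0,"rz":0,"jaw":1},{"x":0,"y":-0.038,"z":0.058,"rx":1,"ry":0,"rz":0,"jaw":1},{"x":0,"y":-0.038,"z":0.058,"rx":1,"ry":0,"rz":0,"jaw":1}]'; cat > wr.py <<'E'
import sys
from go import *; import cv2
def wrist(name):
    o=bot.get_obs(); d=bot.get_image("wrist"); cv2.imwrite(f"pics/{name}.png",d["pixels"][...,::-1])
    T=np.eye(4);T[:3,:3]=q2R(o["tool_rot"]).as_matrix();T[:3,3]=o["eef_pos"]; T=T@d["T_tool_cam"]
    Rw=T[:3,:3].T; d["rvec"]=cv2.Rodrigues(Rw)[0];d["tvec"]=-Rw@T[:3,3]; np.savez(name+".npz",**{k:d[k] for k in("pixels","z_map","K","rvec","tvec")}); return d
def heights(d,box,hmin):
    from h import cloud
    w=cloud(d);x0,x1,y0,y1=box
    p=w[(w[...,0]>x0)&(w[...,0]<x1)&(w[...,1]>y0)&(w[...,1]<y1)&(w[...,2]>hmin)&(w[...,2]<.3)]
    return p
def circ(d,x,y,H,r=.05,dz=.02):
    p=heights(d,(x-r,x+r,y-r,y+r),H-dz); p=p[p[:,2]<H+.015]
    if len(p)<5: print("none");return
    c,rr=cv2.minEnclosingCircle(p[:,:2].astype(np.float32));lo,hi=np.percentile(p,1,0),np.percentile(p,99,0)
    print("circ",np.round(c,4),"r %.4f"%rr,"mid",((lo+hi)/2).round(4)[:2],"ext",(hi-lo).round(3),"top %.4f"%hi[2],len(p))
E
python3 - <<'E'
from wr import *
d=wrist("w1"); circ(d,.632,.28,.046)
delta((.632,.28,.022),-7)
E
```

```text
time_s: 1.4
eef_pos: [0.6334, 0.2796, 0.2497]
tool_rot: [0.706, 0.041, 0.706, -0.042]
wrist_force: [0.1, 0.2, 0.6]
gripper_width: 0.997
circ [0.6322 0.2831] r 0.0338 mid [0.6321 0.2834] ext [0.063 0.063 0.02 ] top 0.0464 2952
t 1.45 pos [0.6327 0.2807 0.2499] jaw heading -6.7 x-tilt [-0.001 -0.    -1.   ] w 1.003 F [-0.3 -1.1 -0.2] j [-0.7   0.55  0.36  1.43 -0.2   1.2  -0.43]
shift tool mm [227.9  -0.7  -0.4]
rotvec deg [ 0.34 -0.04  0.02]
```

View pics/w1.png

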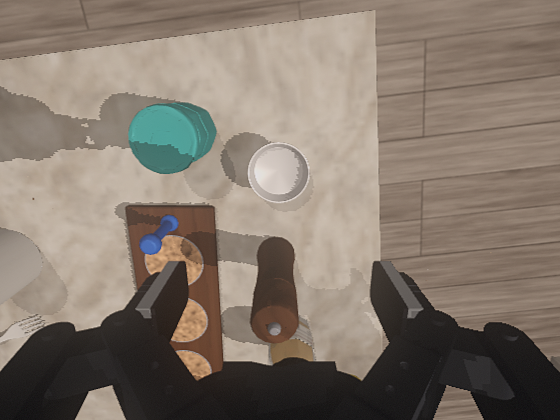

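The wrist view shows the dish at (279,172), the turquoise jar at (170,138), the wood mill at (275,300) and the jaws on both sides. Both the cloud and the top view put the dish at about (.632,.2815).

```bash
python3 -m handwheel '[{"x":0.04,"y":0.001,"z":0,"rx":0,"ry":0,"rz":0,"jaw":1},{"x":0.08,"y":0.001,"z":0,"rx":0,"ry":0,"rz":0,"jaw":1},{"x":0.12,"y":0.001,"z":0,"rx":0,"ry":0,"rz":0,"jaw":1},{"x":0.15,"y":0.001,"z":0,"rx":0,"ry":0,"rz":0,"jaw":1},{"x":0.17,"y":0.001,"z":0,"rx":0,"ry":0,"rz":0,"jaw":1}]'; python3 go.py .632 .2815 .022 -7
```

```text
time_s: 1.87
eef_pos: [0.6307, 0.2824, 0.0768]
tool_rot: [0.705, 0.04, 0.707, -0.041]
wrist_force: [0.2, 0.3, 0.8]
gripper_width: 1.0
t 1.87 pos [0.6307 0.2824 0.0768] jaw heading -6.6 x-tilt [-0.004 -0.001 -1.   ] w 1.0 F [0.2 0.3 0.8] j [-0.67  0.73  0.31  1.55 -0.26  0.9  -0.39]
shift tool mm [54.7 -0.7  1.6]
rotvec deg [ 0.44 -0.2   0.08]
```

```bash
python3 -m handwheel '[{"x":0.015,"y":0,"z":0.001,"rx":0,"ry":0,"rz":0,"jaw":1},{"x":0.03,"y":0,"z":0.001,"rx":0,"ry":0,"rz":0,"jaw":1},{"x":0.045,"y":0,"z":0.001,"rx":0,"ry":0,"rz":0,"jaw":1},{"x":0.054,"y":0,"z":0.001,"rx":0,"ry":0,"rz":0,"jaw":1},{"x":0.054,"y":0,"z":0.001,"rx":0,"ry":0,"rz":0,"jaw":1}]'; python3 go.py .632 .2815 .022 -7;python3 -m handwheel '[{"x":0,"y":0,"z":0,"rx":0,"ry":0,"rz":0,"jaw":0.8},{"x":0,"y":0,"z":0,"rx":0,"ry":0,"rz":0,"jaw":0.7},{"x":0,"y":0,"z":0,"rx":0,"ry":0,"rz":0,"jaw":0.5},{"x":0,"y":0,"z":0,"rx":0,"ry":0,"rz":0,"jaw":0.3},{"x":0,"y":0,"z":0,"rx":0,"ry":0,"rz":0,"jaw":0.3}]' 35
python3 go.py .632 .2815 .14 -7
```

```text
time_s: 2.28
eef_pos: [0.6333, 0.2813, 0.0245]
tool_rot: [0.705, 0.041, 0.707, -0.041]
wrist_force: [-0.5, 0.3, -0.9]
gripper_width: 1.003
t 2.28 pos [0.6333 0.2813 0.0245] jaw heading -6.6 x-tilt [-0.002 -0.001 -1.   ] w 1.003 F [-0.5  0.3 -0.9] j [-0.66  0.8   0.29  1.56 -0.28  0.82 -0.37]
shift tool mm [ 2.5  0.  -1.3]
rotvec deg [ 0.36 -0.1   0.06]
time_s: 2.7
eef_pos: [0.6347, 0.2817, 0.0278]
tool_rot: [0.706, 0.041, 0.705, -0.041]
wrist_force: [-1.6, -1.3, 7.0]
gripper_width: 0.754
t 2.70 pos [0.6347 0.2817 0.0278] jaw heading -6.7 x-tilt [ 0.001  0.001 -1.   ] w 0.754 F [-1.6 -1.3  7. ] j [-0.66  0.8   0.29  1.56 -0.28  0.82 -0.37]
shift tool mm [-112.2   -0.4   -2.5]
rotvec deg [ 0.34  0.08 -0.05]
```

```bash
python3 -m handwheel '[{"x":0,"y":0,"z":0,"rx":0,"ry":0,"rz":0,"jaw":0.3},{"x":-0.01,"y":0,"z":0,"rx":0,"ry":0,"rz":0,"jaw":0.3},{"x":-0.03,"y":0,"z":0,"rx":0,"ry":0,"rz":0,"jaw":0.3},{"x":-0.06,"y":0,"z":0,"rx":0,"ry":0,"rz":0,"jaw":0.3},{"x":-0.09,"y":0,"z":0,"rx":0,"ry":0,"rz":0,"jaw":0.3}]' 35
python3 - <<'E'
from wr import *
d=wrist("w2")
delta((.48,.24,.16),-7)
from h import *
# pads & posts from w1
d=load("w1.npz");px=d["pixels"]
for n in("w1","w2"):
    d=load(n+".npz");hsv=cv2.cvtColor(d["pixels"],cv2.COLOR_RGB2HSV);q=cloud(d)
    b=(hsv[...,0]>105)&(hsv[...,0]<125)&(hsv[...,1]>150)&(q[...,2]<.03)&(q[...,2]>0.005)
    print("blue foot",b.sum(),np.nanmedian(q[b],0))
E
```

```text
time_s: 3.12
eef_pos: [0.6339, 0.2812, 0.1179]
tool_rot: [0.706, 0.041, 0.706, -0.041]
wrist_force: [0.7, 0.1, -1.9]
gripper_width: 0.758
t 3.17 pos [0.6366 0.2822 0.1249] jaw heading -6.7 x-tilt [ 0.007  0.003 -1.   ] w 0.755 F [4.8 1.4 6.6] j [-0.68  0.68  0.32  1.52 -0.24  0.97 -0.4 ]
shift tool mm [ -36.3  -59.9 -150.4]
rotvec deg [ 0.32  0.37 -0.24]
blue foot 8 [0.49764448 0.22478165 0.01785186]
blue foot 268 [0.4955734  0.23240683 0.01948108]
```

View pics/w2.png

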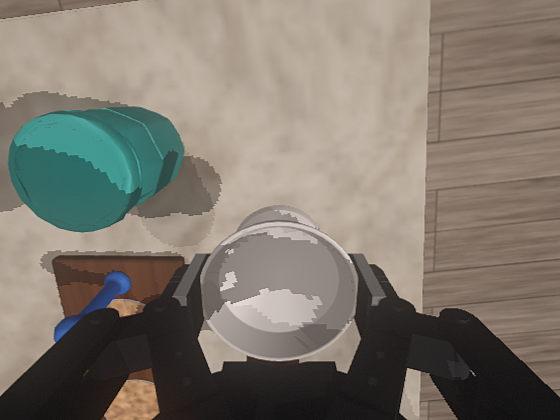

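The wrist view shows the dish held level between the pads at (280,285), with the blue post at (95,305) and the turquoise jar at (95,170).

```bash
python3 -m handwheel '[{"x":-0.015,"y":0,"z":-0.025,"rx":0,"ry":0,"rz":0,"jaw":0.3},{"x":-0.035,"y":-0.003,"z":-0.06,"rx":0,"ry":0,"rz":0,"jaw":0.3},{"x":-0.045,"y":-0.02,"z":-0.097,"rx":0,"ry":0,"rz":0,"jaw":0.3},{"x":-0.045,"y":-0.05,"z":-0.125,"rx":0,"ry":0,"rz":0,"jaw":0.3},{"x":-0.045,"y":-0.085,"z":-0.14,"rx":0,"ry":0,"rz":0,"jaw":0.3}]' 35
python3 - <<'E'
from wr import *
delta((.449,-.093,.16),-7)
E
```

```text
time_s: 3.58
eef_pos: [0.4822, 0.2146, 0.1624]
tool_rot: [0.706, 0.04, 0.706, -0.039]
wrist_force: [1.8, -1.1, -1.7]
gripper_width: 0.755
t 3.58 pos [0.4822 0.2146 0.1624] jaw heading -6.4 x-tilt [ 0.001  0.002 -1.   ] w 0.755 F [ 1.8 -1.1 -1.7] j [-0.78  0.36  0.37  1.94 -0.17  0.87 -0.44]
shift tool mm [   1.7 -309.4    1.4]
rotvec deg [ 0.59  0.02 -0.13]
```

```bash
python3 -m handwheel '[{"x":0,"y":-0.03,"z":0,"rx":0,"ry":0,"rz":0,"jaw":0.3},{"x":0,"y":-0.07,"z":0,"rx":0,"ry":0,"rz":0,"jaw":0.3},{"x":0,"y":-0.11,"z":0,"rx":0,"ry":0,"rz":0,"jaw":0.3},{"x":0,"y":-0.15,"z":0,"rx":0,"ry":0,"rz":0,"jaw":0.3},{"x":0,"y":-0.18,"z":0,"rx":0,"ry":0,"rz":0,"jaw":0.3}]' 35
python3 -m handwheel '[{"x":0,"y":-0.03,"z":0,"rx":0,"ry":0,"rz":0,"jaw":0.3},{"x":0,"y":-0.06,"z":0,"rx":0,"ry":0,"rz":0,"jaw":0.3},{"x":0,"y":-0.09,"z":0,"rx":0,"ry":0,"rz":0,"jaw":0.3},{"x":0,"y":-0.1,"z":0,"rx":0,"ry":0,"rz":0,"jaw":0.3},{"x":0,"y":-0.1,"z":0,"rx":0,"ry":0,"rz":0,"jaw":0.3}]' 35
python3 - <<'E'
from wr import *
d=wrist("w3")
delta((.449,-.093,.16),-7)
E
```

```text
time_s: 4.0
eef_pos: [0.4638, 0.0315, 0.1623]
tool_rot: [0.706, 0.042, 0.705, -0.041]
wrist_force: [1.3, -0.6, -1.7]
gripper_width: 0.758
time_s: 4.42
eef_pos: [0.4526, -0.0674, 0.1621]
tool_rot: [0.706, 0.042, 0.705, -0.043]
wrist_force: [0.2, 0.0, -1.4]
gripper_width: 0.754
t 4.47 pos [ 0.4529 -0.0656  0.162 ] jaw heading -6.8 x-tilt [ 0.001  0.    -1.   ] w 0.753 F [ 0.7  1.1 -1. ] j [-0.37  0.25  0.51  2.11 -0.16  0.82  0.12]
shift tool mm [  2.  -27.6  -0.6]
rotvec deg [ 0.22  0.07 -0.02]
```

View pics/w3.png

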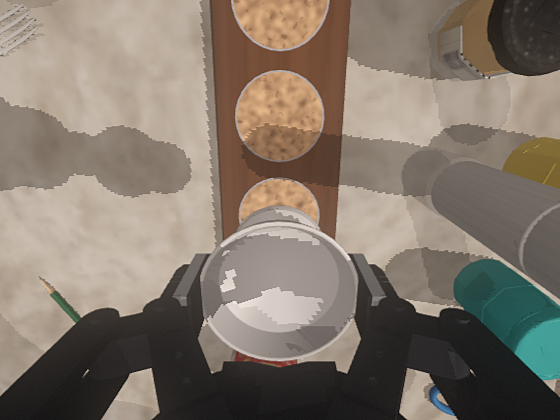

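The wrist view shows pad 3 in full at (280,115), spanning columns 235–324 and rows 70–161. Pad 4 at (279,205) is partly hidden by the held dish, and the bottom of pad 2 is at (281,50).

```bash
python3 - <<'E'
from h import *
d=load("w3.npz");q=cloud(d);hsv=cv2.cvtColor(d["pixels"],cv2.COLOR_RGB2HSV)
for uv in((235,115),(324,115),(280,70),(280,161),(280,115.5),(279,178.5),(281,50),(239,210),(320,210)): print(uv,ray(d,uv,.014).round(4))
# board edges: brown on rows
px=d["pixels"].astype(int)
for v in(20,60,100,170):
    row=px[v]; m=(row[:,0]-row[:,2]>35)&(row[:,0]<190)|((row[:,0]-row[:,2])>60)
    u=np.where(m[180:380])[0]+180; print(v,u.min(),u.max(),ray(d,(u.min(),v),.014).round(4),ray(d,(u.max(),v),.014).round(4))
# Hough for pads in rectified plane (1 mm/px)
xs=np.arange(.38,.56,.0005);ys=np.arange(-.15,.12,.0005)
X,Y=np.meshgrid(xs,ys);P=np.stack([X,Y,np.full_like(X,.014)],-1).reshape(-1,3)
uv=cv2.projectPoints(P,d["rvec"],d["tvec"],d["K"],None)[0].reshape(*X.shape,2).astype(np.float32)
im=cv2.remap(d["pixels"],uv,None,cv2.INTER_LINEAR);cv2.imwrite("pics/rect3.png",im[...,::-1])
g=cv2.cvtColor(im,cv2.COLOR_RGB2GRAY)
c=cv2.HoughCircles(g,cv2.HOUGH_GRADIENT,1,120,param1=100,param2=15,minRadius=69,maxRadius=77)
for a in c[0]: print("hough x %.4f y %.4f r %.4f"%(xs[0]+a[0]*.0005,ys[0]+a[1]*.0005,a[2]*.0005))
E
```

```text
(235, 115) [0.4233 0.0034 0.014 ]
(324, 115) [ 0.4986 -0.0057  0.014 ]
(280, 70) [0.4656 0.0341 0.014 ]
(280, 161) [ 0.4567 -0.0404  0.014 ]
(280, 115.5) [ 0.4613 -0.0016  0.014 ]
(279, 178.5) [ 0.4539 -0.0562  0.014 ]
(281, 50) [0.4681 0.0488 0.014 ]
(239, 210) [ 0.4131 -0.0817  0.014 ]
(320, 210) [ 0.4883 -0.0908  0.014 ]
20 212 349 [0.4171 0.0764 0.014 ] [0.5235 0.0636 0.014 ]
60 214 346 [0.4134 0.0479 0.014 ] [0.5196 0.0351 0.014 ]
100 216 343 [0.4095 0.0174 0.014 ] [0.5154 0.0046 0.014 ]
170 220 337 [ 0.4022 -0.042   0.014 ] [ 0.5065 -0.0547  0.014 ]
hough x 0.4603 y -0.0027 r 0.0382
hough x 0.4493 y -0.0917 r 0.0377
hough x 0.4713 y 0.0853 r 0.0371
```

```bash
python3 - <<'E'
from wr import *
from h import *
d=load("w3.npz");q=cloud(d)
k=(np.hypot(q[...,0]-.453,q[...,1]+.066)<.06)&(q[...,2]>.12)&(q[...,2]<.2)
px=d["pixels"];v=px.max(-1);b=k&(v>70)
v_,u_=np.where(b);print(u_.min(),u_.max(),v_.min(),v_.max())
p=q[b];print(np.percentile(p,[1,50,99],axis=0).round(4))
# rim ellipse seen: columns 201..357, rows 222..360
for z in(.175,.18,.185): print(z,ray(d,(201,285),z).round(4),ray(d,(357,285),z).round(4),ray(d,(279,222),z).round(4),ray(d,(279,360),z).round(4))
delta((.449,-.0925,.05),-7)
E
```

```text
128 435 205 360
[[ 0.4155 -0.0971  0.1366]
 [ 0.4517 -0.0671  0.1686]
 [ 0.4908 -0.0341  0.1941]]
0.175 [ 0.4194 -0.0596  0.175 ] [ 0.4859 -0.0677  0.175 ] [ 0.4561 -0.0348  0.175 ] [ 0.4478 -0.1038  0.175 ]
0.18 [ 0.4212 -0.0566  0.18  ] [ 0.4849 -0.0644  0.18  ] [ 0.4564 -0.0329  0.18  ] [ 0.4484 -0.0989  0.18  ]
0.185 [ 0.423  -0.0536  0.185 ] [ 0.4839 -0.061   0.185 ] [ 0.4566 -0.0309  0.185 ] [ 0.449 -0.094  0.185]
t 4.47 pos [ 0.4529 -0.0656  0.162 ] jaw heading -6.8 x-tilt [ 0.001  0.    -1.   ] w 0.753 F [ 0.7  1.1 -1. ] j [-0.37  0.25  0.51  2.11 -0.16  0.82  0.12]
shift tool mm [112.  -27.2  -0.8]
rotvec deg [ 0.22  0.07 -0.02]
```

```bash
python3 -m handwheel '[{"x":0.01,"y":-0.015,"z":0,"rx":0,"ry":0,"rz":0,"jaw":0.3},{"x":0.035,"y":-0.026,"z":-0.001,"rx":0,"ry":0,"rz":0,"jaw":0.3},{"x":0.065,"y":-0.026,"z":-0.001,"rx":0,"ry":0,"rz":0,"jaw":0.3},{"x":0.085,"y":-0.026,"z":-0.001,"rx":0,"ry":0,"rz":0,"jaw":0.3},{"x":0.1,"y":-0.026,"z":-0.001,"rx":0,"ry":0,"rz":0,"jaw":0.3}]' 35
python3 go.py .449 -.0915 .045 -7
```

```text
time_s: 4.88
eef_pos: [0.4485, -0.0892, 0.0598]
tool_rot: [0.706, 0.041, 0.706, -0.04]
wrist_force: [0.9, 0.2, -1.5]
gripper_width: 0.758
t 4.88 pos [ 0.4485 -0.0892  0.0598] jaw heading -6.6 x-tilt [-0.001  0.    -1.   ] w 0.758 F [ 0.9  0.2 -1.5] j [-0.24  0.44  0.43  2.17 -0.32  0.6   0.32]
shift tool mm [14.8 -2.2  0.8]
rotvec deg [ 0.42 -0.06 -0.02]
```

```bash
python3 -m handwheel '[{"x":0.004,"y":-0.002,"z":0,"rx":0,"ry":0,"rz":0,"jaw":0.3},{"x":0.009,"y":-0.002,"z":0,"rx":0,"ry":0,"rz":0,"jaw":0.3},{"x":0.013,"y":-0.002,"z":0,"rx":0,"ry":0,"rz":0,"jaw":0.3},{"x":0.015,"y":-0.002,"z":0,"rx":0,"ry":0,"rz":0,"jaw":0.3},{"x":0.015,"y":-0.002,"z":0,"rx":0,"ry":0,"rz":0,"jaw":0.3}]' 35
python3 go.py .449 -.0925 .045 -7
```

```text
time_s: 5.3
eef_pos: [0.4488, -0.0923, 0.0466]
tool_rot: [0.706, 0.041, 0.706, -0.041]
wrist_force: [-0.2, -1.0, -0.7]
gripper_width: 0.758
t 5.30 pos [ 0.4488 -0.0923  0.0466] jaw heading -6.6 x-tilt [ 0.001  0.    -1.   ] w 0.758 F [-0.2 -1.  -0.7] j [-0.21  0.47  0.41  2.17 -0.35  0.57  0.34]
shift tool mm [ 1.6 -0.1  0.2]
rotvec deg [ 0.36  0.04 -0.01]
```

```bash
python3 -m handwheel '[{"x":0.001,"y":0,"z":0,"rx":0,"ry":0,"rz":0,"jaw":0.3},{"x":0.002,"y":0,"z":0,"rx":0,"ry":0,"rz":0,"jaw":0.3},{"x":0.002,"y":0,"z":0,"rx":0,"ry":0,"rz":0,"jaw":0.3},{"x":0.002,"y":0,"z":0,"rx":0,"ry":0,"rz":0,"jaw":0.3},{"x":0.002,"y":0,"z":0,"rx":0,"ry":0,"rz":0,"jaw":0.3}]' 35
python3 go.py .449 -.0925 .045 -7
```

```text
time_s: 5.72
eef_pos: [0.4486, -0.0926, 0.0444]
tool_rot: [0.706, 0.041, 0.706, -0.041]
wrist_force: [-0.1, 0.6, -1.4]
gripper_width: 0.754
t 5.72 pos [ 0.4486 -0.0926  0.0444] jaw heading -6.7 x-tilt [ 0. -0. -1.] w 0.754 F [-0.1  0.6 -1.4] j [-0.21  0.47  0.41  2.17 -0.35  0.56  0.34]
shift tool mm [-0.6  0.2  0.4]
rotvec deg [0.34 0.01 0.  ]
```

```bash
python3 -m handwheel '[{"x":0.001,"y":0,"z":0,"rx":0,"ry":0,"rz":0,"jaw":0.3},{"x":0.002,"y":0,"z":0,"rx":0,"ry":0,"rz":0,"jaw":0.3},{"x":0.003,"y":0,"z":0,"rx":0,"ry":0,"rz":0,"jaw":0.3},{"x":0.003,"y":0,"z":0,"rx":0,"ry":0,"rz":0,"jaw":0.3},{"x":0.003,"y":0,"z":0,"rx":0,"ry":0,"rz":0,"jaw":0.3}]' 35
python3 go.py .449 -.0925 .045 -7
```

```text
time_s: 6.13
eef_pos: [0.4485, -0.0927, 0.0416]
tool_rot: [0.706, 0.041, 0.706, -0.041]
wrist_force: [-4.6, 0.8, 12.4]
gripper_width: 0.757
t 6.13 pos [ 0.4485 -0.0927  0.0416] jaw heading -6.7 x-tilt [ 0.  0. -1.] w 0.757 F [-4.6  0.8 12.4] j [-0.21  0.48  0.41  2.17 -0.35  0.56  0.35]
shift tool mm [-3.4  0.2  0.4]
rotvec deg [ 0.34  0.01 -0.01]
```

Contact (12 N). Open slowly, then rise.

```bash
python3 -m handwheel '[{"x":-0.001,"y":0,"z":0,"rx":0,"ry":0,"rz":0,"jaw":0.8},{"x":-0.001,"y":0,"z":0,"rx":0,"ry":0,"rz":0,"jaw":0.9},{"x":-0.001,"y":0,"z":0,"rx":0,"ry":0,"rz":0,"jaw":1},{"x":-0.001,"y":0,"z":0,"rx":0,"ry":0,"rz":0,"jaw":1},{"x":-0.001,"y":0,"z":0,"rx":0,"ry":0,"rz":0,"jaw":1}]' 35
python3 -m handwheel '[{"x":-0.01,"y":0,"z":0,"rx":0,"ry":0,"rz":0,"jaw":1},{"x":-0.03,"y":0,"z":0,"rx":0,"ry":0,"rz":0,"jaw":1},{"x":-0.065,"y":0,"z":0,"rx":0,"ry":0,"rz":0,"jaw":1},{"x":-0.1,"y":0,"z":0,"rx":0,"ry":0,"rz":0,"jaw":1},{"x":-0.14,"y":0,"z":0,"rx":0,"ry":0,"rz":0,"jaw":1}]' 35
python3 - <<'E'
from wr import *
d=bot.get_image("scene");cv2.imwrite("pics/s1.png",d["pixels"][150:290,190:390][...,::-1].repeat(4,0).repeat(4,1))
circ(d,.449,-.0925,.06); d=wrist("w4");circ(d,.449,-.0925,.06)
delta((.6195,.036,.22),-7)
E
```

```text
time_s: 6.55
eef_pos: [0.4485, -0.0926, 0.0423]
tool_rot: [0.706, 0.041, 0.706, -0.041]
wrist_force: [0.5, 0.8, -0.2]
gripper_width: 1.002
time_s: 6.97
eef_pos: [0.4475, -0.0929, 0.1838]
tool_rot: [0.705, 0.041, 0.707, -0.042]
wrist_force: [0.2, 0.8, 0.8]
gripper_width: 1.0
circ [ 0.4452 -0.0927] r 0.0373 mid [ 0.4463 -0.0941] ext [0.064 0.066 0.021] top 0.0616 314
circ [ 0.4474 -0.0912] r 0.0338 mid [ 0.4475 -0.0911] ext [0.063 0.063 0.019] top 0.0604 4536
t 7.07 pos [ 0.4507 -0.0932  0.1879] jaw heading -6.7 x-tilt [ 0.008  0.    -1.   ] w 1.003 F [ 0.7  0.3 -1.4] j [-0.35  0.21  0.55  2.08 -0.14  0.88  0.16]
shift tool mm [-30.7 148.  152.8]
rotvec deg [ 0.31  0.46 -0.08]
```

View pics/s1.png

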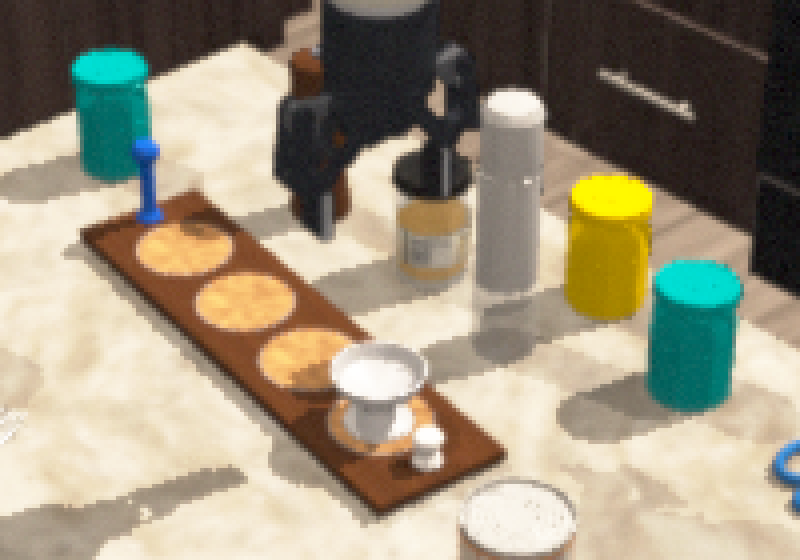

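View pics/w4.png

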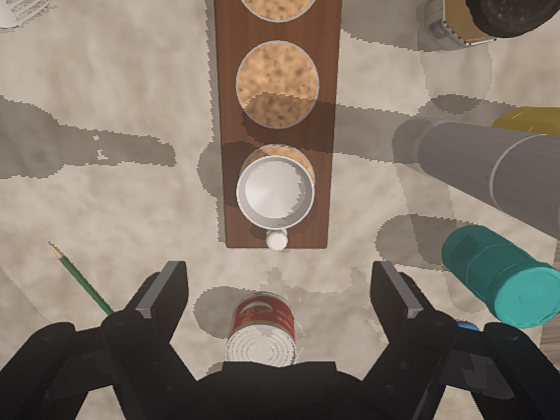

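The dish is upright on pad 4, at (275,190) in the wrist view. Its cloud centre is (.4475,-.091) against the pad at (.449,-.0925). The jar is next.

```bash
python3 -m handwheel '[{"x":-0.02,"y":0.03,"z":0,"rx":0,"ry":0,"rz":0,"jaw":1},{"x":-0.03,"y":0.07,"z":0,"rx":0,"ry":0,"rz":0,"jaw":1},{"x":-0.03,"y":0.11,"z":0,"rx":0,"ry":0,"rz":0,"jaw":1},{"x":-0.03,"y":0.14,"z":0.025,"rx":0,"ry":0,"rz":0,"jaw":1},{"x":-0.03,"y":0.148,"z":0.065,"rx":0,"ry":0,"rz":0,"jaw":1}]' 35
python3 -m handwheel '[{"x":0,"y":0,"z":0.035,"rx":0,"ry":0,"rz":0,"jaw":1},{"x":0,"y":0,"z":0.07,"rx":0,"ry":0,"rz":0,"jaw":1},{"x":0,"y":0,"z":0.089,"rx":0,"ry":0,"rz":0,"jaw":1},{"x":0,"y":0,"z":0.089,"rx":0,"ry":0,"rz":0,"jaw":1},{"x":0,"y":0,"z":0.089,"rx":0,"ry":0,"rz":0,"jaw":1}]' 35
python3 - <<'E'
from wr import *
d=wrist("w5");circ(d,.6195,.036,.094,.05,.015)
delta((.6195,.036,.055),-7)
E
```

```text
time_s: 7.48
eef_pos: [0.5293, 0.053, 0.2132]
tool_rot: [0.706, 0.04, 0.706, -0.038]
wrist_force: [0.5, 0.8, 1.4]
gripper_width: 1.0
time_s: 7.9
eef_pos: [0.6186, 0.036, 0.212]
tool_rot: [0.706, 0.041, 0.706, -0.042]
wrist_force: [-0.8, 0.7, 0.0]
gripper_width: 0.999
circ [0.6206 0.0391] r 0.0318 mid [0.6209 0.04  ] ext [0.058 0.059 0.01 ] top 0.0951 4384
t 7.95 pos [0.618  0.0363 0.2122] jaw heading -6.7 x-tilt [-0.001 -0.001 -1.   ] w 1.003 F [-0.2 -0.1  0.7] j [-0.44  0.47  0.45  1.67 -0.23  1.06 -0.04]
shift tool mm [157.2  -0.    1.6]
rotvec deg [ 0.32 -0.04  0.04]
```

View pics/w5.png

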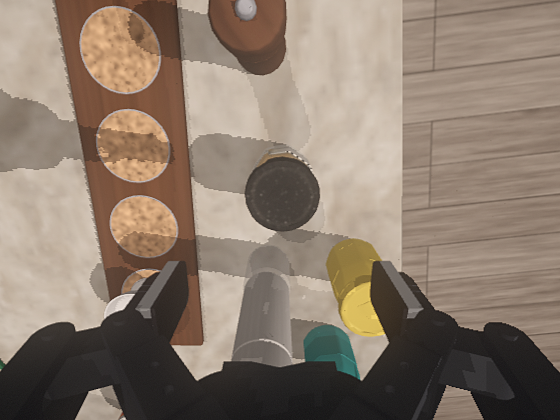

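The jar lid is at (283,190) in the wrist view, with the steel mill at (265,300), the yellow jar at (360,285) and the wood mill at (248,35). Both jaws are clear of the jar.

```bash
python3 -m handwheel '[{"x":0.03,"y":0.0015,"z":0.002,"rx":0,"ry":0,"rz":0,"jaw":1},{"x":0.065,"y":0.0015,"z":0.002,"rx":0,"ry":0,"rz":0,"jaw":1},{"x":0.1,"y":0.0015,"z":0.002,"rx":0,"ry":0,"rz":0,"jaw":1},{"x":0.125,"y":0.0015,"z":0.002,"rx":0,"ry":0,"rz":0,"jaw":1},{"x":0.14,"y":0.0015,"z":0.002,"rx":0,"ry":0,"rz":0,"jaw":1}]' 35
python3 go.py .6205 .0375 .055 -7
```

```text
time_s: 8.37
eef_pos: [0.6185, 0.0381, 0.07]
tool_rot: [0.705, 0.041, 0.707, -0.041]
wrist_force: [-0.5, 0.2, -0.4]
gripper_width: 1.0
t 8.37 pos [0.6185 0.0381 0.07  ] jaw heading -6.6 x-tilt [-0.003 -0.    -1.   ] w 1.0 F [-0.5  0.2 -0.4] j [-0.39  0.65  0.38  1.76 -0.32  0.8   0.03]
shift tool mm [15.  -0.4  2.1]
rotvec deg [ 0.36 -0.18  0.04]
```

```bash
python3 -m handwheel '[{"x":0.006,"y":0,"z":0.001,"rx":0,"ry":0,"rz":0,"jaw":1},{"x":0.012,"y":0,"z":0.001,"rx":0,"ry":0,"rz":0,"jaw":1},{"x":0.015,"y":0,"z":0.001,"rx":0,"ry":0,"rz":0,"jaw":1},{"x":0.015,"y":0,"z":0.001,"rx":0,"ry":0,"rz":0,"jaw":0.85},{"x":0.015,"y":0,"z":0.001,"rx":0,"ry":0,"rz":0,"jaw":0.7}]' 40
python3 -m handwheel '[{"x":0,"y":0,"z":0,"rx":0,"ry":0,"rz":0,"jaw":0.5},{"x":0,"y":0,"z":0,"rx":0,"ry":0,"rz":0,"jaw":0.3},{"x":0,"y":0,"z":0,"rx":0,"ry":0,"rz":0,"jaw":0.3},{"x":0,"y":0,"z":0,"rx":0,"ry":0,"rz":0,"jaw":0.3},{"x":0,"y":0,"z":0,"rx":0,"ry":0,"rz":0,"jaw":0.3}]' 40
python3 go.py .6205 .0375 .055 -7
```

```text
time_s: 8.78
eef_pos: [0.6221, 0.0378, 0.0583]
tool_rot: [0.706, 0.041, 0.706, -0.041]
wrist_force: [-6.5, -0.2, 6.5]
gripper_width: 0.747
time_s: 9.2
eef_pos: [0.6223, 0.0378, 0.0586]
tool_rot: [0.706, 0.041, 0.705, -0.041]
wrist_force: [-1.3, 0.6, 5.8]
gripper_width: 0.726
t 9.20 pos [0.6223 0.0378 0.0586] jaw heading -6.7 x-tilt [ 0.002  0.    -1.   ] w 0.726 F [-1.3  0.6  5.8] j [-0.39  0.66  0.38  1.75 -0.33  0.78  0.03]
shift tool mm [ 3.6 -0.5 -1.8]
rotvec deg [ 0.34  0.09 -0.03]
```

```bash
python3 -m handwheel '[{"x":-0.005,"y":0,"z":0,"rx":0,"ry":0,"rz":0,"jaw":0.3},{"x":-0.015,"y":0,"z":0,"rx":0,"ry":0,"rz":0,"jaw":0.3},{"x":-0.03,"y":0,"z":0,"rx":0,"ry":0,"rz":0,"jaw":0.3},{"x":-0.045,"y":0,"z":-0.01,"rx":0,"ry":0,"rz":0,"jaw":0.3},{"x":-0.055,"y":0,"z":-0.03,"rx":0,"ry":0,"rz":0,"jaw":0.3}]' 40
python3 -m handwheel '[{"x":-0.005,"y":0,"z":-0.03,"rx":0,"ry":0,"rz":0,"jaw":0.3},{"x":-0.005,"y":-0.005,"z":-0.065,"rx":0,"ry":0,"rz":0,"jaw":0.3},{"x":-0.005,"y":-0.015,"z":-0.1,"rx":0,"ry":0,"rz":0,"jaw":0.3},{"x":-0.005,"y":-0.015,"z":-0.115,"rx":0,"ry":0,"rz":0,"jaw":0.3},{"x":-0.005,"y":-0.015,"z":-0.12,"rx":0,"ry":0,"rz":0,"jaw":0.3}]' 40
python3 go.py .4603 -.003 .075 -7
```

```text
time_s: 9.62
eef_pos: [0.5934, 0.0407, 0.1146]
tool_rot: [0.707, 0.041, 0.705, -0.041]
wrist_force: [-0.2, 0.2, -3.7]
gripper_width: 0.726
time_s: 10.03
eef_pos: [0.4685, 0.0402, 0.1182]
tool_rot: [0.706, 0.042, 0.706, -0.041]
wrist_force: [0.9, -0.4, -4.0]
gripper_width: 0.721
t 10.03 pos [0.4685 0.0402 0.1182] jaw heading -6.7 x-tilt [-0.001  0.001 -1.   ] w 0.721 F [ 0.9 -0.4 -4. ] j [-0.53  0.34  0.45  2.11 -0.22  0.73 -0.06]
shift tool mm [ 43.1 -43.9  -3.1]
rotvec deg [ 0.33 -0.05 -0.06]
```

```bash
python3 -m handwheel '[{"x":0,"y":-0.02,"z":-0.002,"rx":0,"ry":0,"rz":0,"jaw":0.3},{"x":0,"y":-0.038,"z":-0.003,"rx":0,"ry":0,"rz":0,"jaw":0.3},{"x":0.01,"y":-0.044,"z":-0.003,"rx":0,"ry":0,"rz":0,"jaw":0.3},{"x":0.025,"y":-0.044,"z":-0.003,"rx":0,"ry":0,"rz":0,"jaw":0.3},{"x":0.035,"y":-0.044,"z":-0.003,"rx":0,"ry":0,"rz":0,"jaw":0.3}]' 40
python3 - <<'E'
from wr import *
wrist("w6");delta((.4603,-.003,.0726),-7)
E
```

```text
time_s: 10.45
eef_pos: [0.4635, -0.0035, 0.0823]
tool_rot: [0.706, 0.041, 0.706, -0.041]
wrist_force: [-0.5, 0.7, -4.6]
gripper_width: 0.72
t 10.50 pos [ 0.4626 -0.0031  0.0807] jaw heading -6.7 x-tilt [-0.001 -0.    -1.   ] w 0.728 F [-3.4  0.5 -6. ] j [-0.42  0.4   0.43  2.14 -0.27  0.65  0.08]
shift tool mm [ 8.1 -0.1 -2.3]
rotvec deg [ 0.34 -0.07  0.02]
```

View pics/w6.png

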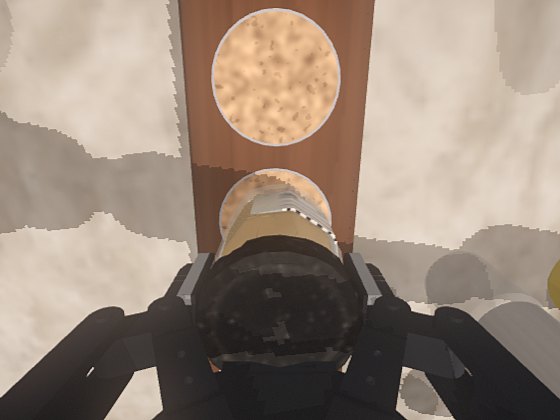

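The jar is held upright over pad 3 at (275,200), with pad 2 at (276,77). Next I lower it and check the force.

```bash
python3 -m handwheel '[{"x":0.003,"y":0,"z":-0.002,"rx":0,"ry":0,"rz":0,"jaw":0.3},{"x":0.005,"y":0,"z":-0.002,"rx":0,"ry":0,"rz":0,"jaw":0.3},{"x":0.007,"y":0,"z":-0.002,"rx":0,"ry":0,"rz":0,"jaw":0.3},{"x":0.007,"y":0,"z":-0.002,"rx":0,"ry":0,"rz":0,"jaw":0.3},{"x":0.007,"y":0,"z":-0.002,"rx":0,"ry":0,"rz":0,"jaw":0.3}]' 40
python3 go.py .4603 -.003 .0726 -7
python3 -m handwheel '[{"x":0.001,"y":0,"z":0,"rx":0,"ry":0,"rz":0,"jaw":0.3},{"x":0.002,"y":0,"z":0,"rx":0,"ry":0,"rz":0,"jaw":0.3},{"x":0.002,"y":0,"z":0,"rx":0,"ry":0,"rz":0,"jaw":0.3},{"x":0.002,"y":0,"z":0,"rx":0,"ry":0,"rz":0,"jaw":0.3},{"x":0.002,"y":0,"z":0,"rx":0,"ry":0,"rz":0,"jaw":0.3}]' 40
python3 go.py .4603 -.003 .0726 -7
```

```text
time_s: 10.92
eef_pos: [0.4612, -0.0028, 0.0756]
tool_rot: [0.706, 0.041, 0.706, -0.041]
wrist_force: [0.1, -0.2, -3.5]
gripper_width: 0.723
t 10.92 pos [ 0.4612 -0.0028  0.0756] jaw heading -6.6 x-tilt [ 0.  0. -1.] w 0.723 F [ 0.1 -0.2 -3.5] j [-0.42  0.41  0.42  2.15 -0.28  0.63  0.08]
shift tool mm [ 3.  -0.3 -0.9]
rotvec deg [ 0.35  0.02 -0.  ]
time_s: 11.33
eef_pos: [0.461, -0.003, 0.0733]
tool_rot: [0.706, 0.041, 0.706, -0.041]
wrist_force: [-0.6, -0.2, -3.8]
gripper_width: 0.727
t 11.33 pos [ 0.461  -0.003   0.0733] jaw heading -6.7 x-tilt [-0. -0. -1.] w 0.727 F [-0.6 -0.2 -3.8] j [-0.42  0.42  0.42  2.15 -0.28  0.63  0.09]
shift tool mm [ 0.7 -0.1 -0.6]
rotvec deg [ 0.34 -0.    0.01]
```

```bash
python3 -m handwheel '[{"x":0.001,"y":0,"z":-0.0005,"rx":0,"ry":0,"rz":0,"jaw":0.3},{"x":0.0015,"y":0,"z":-0.0005,"rx":0,"ry":0,"rz":0,"jaw":0.3},{"x":0.002,"y":0,"z":-0.0005,"rx":0,"ry":0,"rz":0,"jaw":0.3},{"x":0.002,"y":0,"z":-0.0005,"rx":0,"ry":0,"rz":0,"jaw":0.3},{"x":0.002,"y":0,"z":-0.0005,"rx":0,"ry":0,"rz":0,"jaw":0.3}]' 40
python3 go.py .4603 -.003 .0726 -7
```

```text
time_s: 11.75
eef_pos: [0.4608, -0.0031, 0.0723]
tool_rot: [0.706, 0.041, 0.706, -0.041]
wrist_force: [-9.5, -2.3, 29.2]
gripper_width: 0.723
t 11.75 pos [ 0.4608 -0.0031  0.0723] jaw heading -6.7 x-tilt [ 0.001  0.    -1.   ] w 0.723 F [-9.5 -2.3 29.2] j [-0.41  0.42  0.42  2.15 -0.29  0.62  0.09]
shift tool mm [-0.3  0.1 -0.5]
rotvec deg [ 0.32  0.04 -0.03]
```

```bash
python3 -m handwheel '[{"x":-0.001,"y":0,"z":0,"rx":0,"ry":0,"rz":0,"jaw":0.3},{"x":-0.001,"y":0,"z":0,"rx":0,"ry":0,"rz":0,"jaw":0.8},{"x":-0.001,"y":0,"z":0,"rx":0,"ry":0,"rz":0,"jaw":0.9},{"x":-0.001,"y":0,"z":0,"rx":0,"ry":0,"rz":0,"jaw":1},{"x":-0.001,"y":0,"z":0,"rx":0,"ry":0,"rz":0,"jaw":1}]' 40
python3 -m handwheel '[{"x":-0.01,"y":0,"z":0,"rx":0,"ry":0,"rz":0,"jaw":1},{"x":-0.03,"y":0,"z":0,"rx":0,"ry":0,"rz":0,"jaw":1},{"x":-0.06,"y":0,"z":0,"rx":0,"ry":0,"rz":0,"jaw":1},{"x":-0.09,"y":0,"z":0,"rx":0,"ry":0,"rz":0,"jaw":1},{"x":-0.12,"y":0,"z":0,"rx":0,"ry":0,"rz":0,"jaw":1}]' 40
python3 - <<'E'
from wr import *
d=wrist("w7");circ(d,.4603,-.003,.108,.045,.015)
delta((.614,.1605,.24),-7)
E
```

```text
time_s: 12.17
eef_pos: [0.4605, -0.0029, 0.0722]
tool_rot: [0.706, 0.041, 0.706, -0.041]
wrist_force: [0.6, 0.2, -0.7]
gripper_width: 1.001
time_s: 12.58
eef_pos: [0.4601, -0.0033, 0.1942]
tool_rot: [0.706, 0.041, 0.706, -0.041]
wrist_force: [-0.5, 0.4, -0.5]
gripper_width: 1.0
circ [ 0.4589 -0.0017] r 0.0319 mid [ 0.4595 -0.0009] ext [0.058 0.059 0.01 ] top 0.1090 5522
t 12.63 pos [ 0.4624 -0.0034  0.1992] jaw heading -6.7 x-tilt [ 0.006  0.001 -1.   ] w 0.996 F [ 5.9 -1.3  9.4] j [-0.52  0.19  0.51  2.07 -0.12  0.91 -0.06]
shift tool mm [-39.7 180.6 131.6]
rotvec deg [ 0.27  0.33 -0.09]
```

View pics/w7.png

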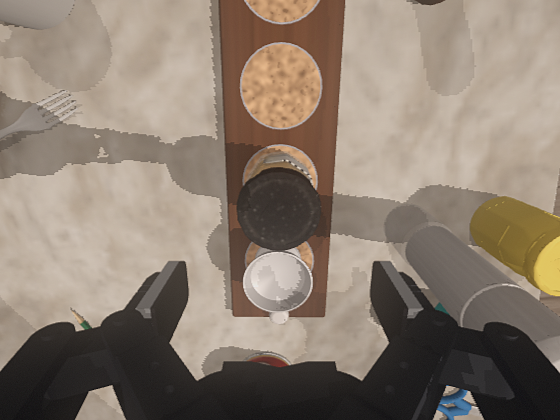

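The jar is upright on pad 3 at (278,205), measured centre (.459,-.002), with the dish still on pad 4. The wood mill is next.

```bash
python3 -m handwheel '[{"x":-0.02,"y":0.025,"z":0.02,"rx":0,"ry":0,"rz":0,"jaw":1},{"x":-0.035,"y":0.055,"z":0.042,"rx":0,"ry":0,"rz":0,"jaw":1},{"x":-0.035,"y":0.087,"z":0.065,"rx":0,"ry":0,"rz":0,"jaw":1},{"x":-0.035,"y":0.119,"z":0.088,"rx":0,"ry":0,"rz":0,"jaw":1},{"x":-0.035,"y":0.151,"z":0.111,"rx":0,"ry":0,"rz":0,"jaw":1}]' 40
python3 -m handwheel '[{"x":0,"y":0.02,"z":0.015,"rx":0,"ry":0,"rz":0,"jaw":1},{"x":0,"y":0.03,"z":0.022,"rx":0,"ry":0,"rz":0,"jaw":1},{"x":0,"y":0.03,"z":0.022,"rx":0,"ry":0,"rz":0,"jaw":1},{"x":0,"y":0.03,"z":0.022,"rx":0,"ry":0,"rz":0,"jaw":1},{"x":0,"y":0.03,"z":0.022,"rx":0,"ry":0,"rz":0,"jaw":1}]' 40
python3 - <<'E'
from wr import *
d=wrist("w8");circ(d,.614,.1605,.136,.045,.012)
delta((.614,.1605,.11),-7)
from h import *
for n in("w6","w7","w8"):
    d=load(n+".npz")
    xs=np.arange(.39,.56,.0005);ys=np.arange(.03,.235,.0005)
    X,Y=np.meshgrid(xs,ys);P=np.stack([X,Y,np.full_like(X,.014)],-1).reshape(-1,3)
    uv=cv2.projectPoints(P,d["rvec"],d["tvec"],d["K"],None)[0].reshape(*X.shape,2).astype(np.float32)
    g=cv2.cvtColor(cv2.remap(d["pixels"],uv,None,cv2.INTER_LINEAR),cv2.COLOR_RGB2GRAY)
    c=cv2.HoughCircles(g,cv2.HOUGH_GRADIENT,1,120,param1=100,param2=15,minRadius=69,maxRadius=77)
    if c is not None:
        for a in c[0]: print(n,"hough x %.4f y %.4f r %.4f"%(xs[0]+a[0]*.0005,ys[0]+a[1]*.0005,a[2]*.0005))
E
```

```text
time_s: 13.05
eef_pos: [0.5892, 0.1359, 0.2283]
tool_rot: [0.706, 0.041, 0.706, -0.041]
wrist_force: [0.4, -0.1, 0.8]
gripper_width: 1.001
time_s: 13.47
eef_pos: [0.6131, 0.1605, 0.2277]
tool_rot: [0.706, 0.041, 0.706, -0.042]
wrist_force: [0.5, -0.8, -0.4]
gripper_width: 1.002
circ [0.6145 0.1653] r 0.0230 mid [0.6146 0.1667] ext [0.042 0.041 0.023] top 0.1499 2944
t 13.52 pos [0.6132 0.1604 0.2278] jaw heading -6.7 x-tilt [ 0. -0. -1.] w 1.001 F [-0.9 -0.6  0.2] j [-0.62  0.47  0.43  1.62 -0.21  1.1  -0.25]
shift tool mm [117.8   0.2   0.8]
rotvec deg [0.28 0.01 0.01]
w6 hough x 0.4713 y 0.0863 r 0.0377
w7 hough x 0.4718 y 0.0863 r 0.0382
w7 hough x 0.4823 y 0.1748 r 0.0371
w8 hough x 0.4833 y 0.1758 r 0.0382
w8 hough x 0.4723 y 0.0863 r 0.0377
```

View pics/w8.png

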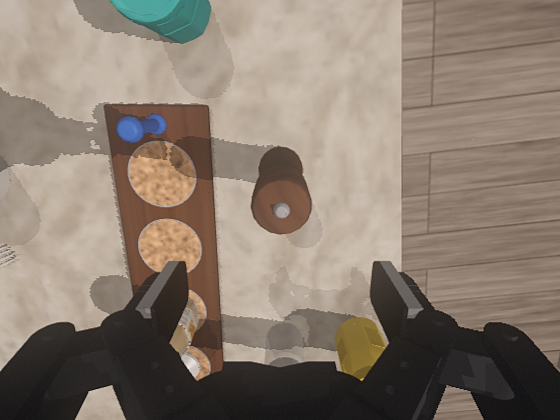

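The wood mill is at (282,205) with its button on top, inside the jaws. Pads 1 and 2 are at (162,172) and (170,247).

```bash
python3 -m handwheel '[{"x":0.03,"y":0.0015,"z":0.001,"rx":0,"ry":0,"rz":0,"jaw":1},{"x":0.06,"y":0.0015,"z":0.001,"rx":0,"ry":0,"rz":0,"jaw":1},{"x":0.09,"y":0.0015,"z":0.001,"rx":0,"ry":0,"rz":0,"jaw":1},{"x":0.11,"y":0.0015,"z":0.001,"rx":0,"ry":0,"rz":0,"jaw":1},{"x":0.117,"y":0.0015,"z":0.001,"rx":0,"ry":0,"rz":0,"jaw":1}]' 40
python3 go.py .6145 .162 .11 -7
python3 -m handwheel '[{"x":0,"y":0,"z":0,"rx":0,"ry":0,"rz":0,"jaw":0.8},{"x":0,"y":0,"z":0,"rx":0,"ry":0,"rz":0,"jaw":0.7},{"x":0,"y":0,"z":0,"rx":0,"ry":0,"rz":0,"jaw":0.6},{"x":0,"y":0,"z":0,"rx":0,"ry":0,"rz":0,"jaw":0.5},{"x":0,"y":0,"z":0,"rx":0,"ry":0,"rz":0,"jaw":0.2}]' 40
python3 -m handwheel '[{"x":0,"y":0,"z":0,"rx":0,"ry":0,"rz":0,"jaw":0.2},{"x":0,"y":0,"z":0,"rx":0,"ry":0,"rz":0,"jaw":0.2},{"x":0,"y":0,"z":0,"rx":0,"ry":0,"rz":0,"jaw":0.2},{"x":0,"y":0,"z":0,"rx":0,"ry":0,"rz":0,"jaw":0.2},{"x":0,"y":0,"z":0,"rx":0,"ry":0,"rz":0,"jaw":0.2}]' 40
python3 go.py .6145 .162 .11 -7
```

```text
time_s: 13.93
eef_pos: [0.613, 0.1618, 0.1077]
tool_rot: [0.705, 0.041, 0.707, -0.042]
wrist_force: [-0.3, -0.6, -0.1]
gripper_width: 0.999
t 13.93 pos [0.613  0.1618 0.1077] jaw heading -6.7 x-tilt [-0.004 -0.001 -1.   ] w 0.999 F [-0.3 -0.6 -0.1] j [-0.58  0.61  0.38  1.7  -0.28  0.89 -0.2 ]
shift tool mm [-2.3  0.4  1.5]
rotvec deg [ 0.3  -0.19  0.1 ]
time_s: 14.35
eef_pos: [0.6155, 0.163, 0.1122]
tool_rot: [0.707, 0.041, 0.705, -0.041]
wrist_force: [-1.8, -1.0, 6.3]
gripper_width: 0.525
time_s: 14.77
eef_pos: [0.6155, 0.163, 0.1122]
tool_rot: [0.707, 0.041, 0.705, -0.041]
wrist_force: [-1.3, -0.3, 8.1]
gripper_width: 0.531
t 14.77 pos [0.6155 0.163  0.1122] jaw heading -6.7 x-tilt [ 0.002  0.001 -1.   ] w 0.531 F [-1.3 -0.3  8.1] j [-0.58  0.61  0.38  1.7  -0.28  0.89 -0.2 ]
shift tool mm [ 2.2 -1.1 -0.9]
rotvec deg [ 0.34  0.12 -0.06]
```

```bash
python3 -m handwheel '[{"x":-0.008,"y":0,"z":0,"rx":0,"ry":0,"rz":0,"jaw":0.2},{"x":-0.025,"y":0,"z":0,"rx":0,"ry":0,"rz":0,"jaw":0.2},{"x":-0.05,"y":0,"z":0,"rx":0,"ry":0,"rz":0,"jaw":0.2},{"x":-0.065,"y":-0.005,"z":-0.015,"rx":0,"ry":0,"rz":0,"jaw":0.2},{"x":-0.07,"y":-0.015,"z":-0.04,"rx":0,"ry":0,"rz":0,"jaw":0.2}]' 40
python3 go.py .4715 .085 .175 -7
```

```text
time_s: 15.18
eef_pos: [0.5753, 0.1531, 0.1837]
tool_rot: [0.708, 0.042, 0.704, -0.04]
wrist_force: [0.4, -0.2, -2.4]
gripper_width: 0.527
t 15.18 pos [0.5753 0.1531 0.1837] jaw heading -6.6 x-tilt [ 0.005  0.001 -1.   ] w 0.527 F [ 0.4 -0.2 -2.4] j [-0.64  0.45  0.42  1.76 -0.22  0.97 -0.24]
shift tool mm [  8.1 -79.6 -95.2]
rotvec deg [ 0.35  0.27 -0.11]
```

```bash
python3 -m handwheel '[{"x":0,"y":-0.024,"z":-0.028,"rx":0,"ry":0,"rz":0,"jaw":0.2},{"x":0,"y":-0.048,"z":-0.056,"rx":0,"ry":0,"rz":0,"jaw":0.2},{"x":0,"y":-0.066,"z":-0.08,"rx":0,"ry":0,"rz":0,"jaw":0.2},{"x":0,"y":-0.077,"z":-0.092,"rx":0,"ry":0,"rz":0,"jaw":0.2},{"x":0.005,"y":-0.079,"z":-0.095,"rx":0,"ry":0.2,"rz":0,"jaw":0.2}]' 40
python3 - <<'E'
from wr import *
wrist("w9");delta((.4715,.085,.1262),-7)
E
```

```text
time_s: 15.6
eef_pos: [0.4682, 0.0836, 0.177]
tool_rot: [0.705, 0.042, 0.707, -0.041]
wrist_force: [2.0, 0.2, -2.3]
gripper_width: 0.528
t 15.65 pos [0.4686 0.0843 0.1758] jaw heading -6.7 x-tilt [-0.003  0.002 -1.   ] w 0.523 F [-0.3 -0.5 -3.4] j [-0.64  0.25  0.46  2.05 -0.15  0.87 -0.21]
shift tool mm [49.6  1.   3. ]
rotvec deg [ 0.28 -0.19 -0.08]
```

View pics/w9.png

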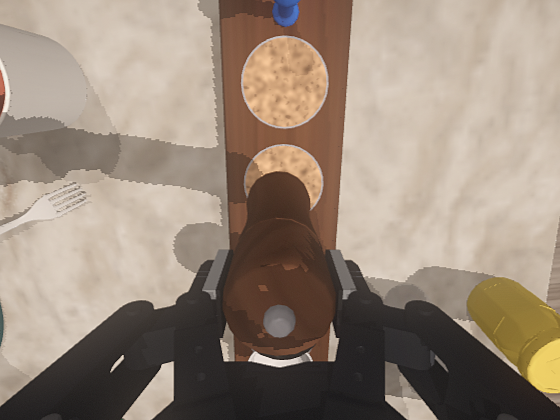

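The wood mill is held upright, with its foot over pad 2 at (283,185). Lowering it now.

```bash
python3 -m handwheel '[{"x":0.015,"y":0,"z":0.002,"rx":0,"ry":0,"rz":0,"jaw":0.2},{"x":0.028,"y":0,"z":0.002,"rx":0,"ry":0,"rz":0,"jaw":0.2},{"x":0.038,"y":0,"z":0.002,"rx":0,"ry":0,"rz":0,"jaw":0.2},{"x":0.044,"y":0,"z":0.002,"rx":0,"ry":0,"rz":0,"jaw":0.2},{"x":0.045,"y":0,"z":0.002,"rx":0,"ry":0,"rz":0,"jaw":0.2}]' 40
python3 go.py .4715 .085 .1262 -7
```

```text
time_s: 16.07
eef_pos: [0.4715, 0.085, 0.1295]
tool_rot: [0.704, 0.041, 0.708, -0.041]
wrist_force: [-0.9, 0.5, -2.4]
gripper_width: 0.526
t 16.07 pos [0.4715 0.085  0.1295] jaw heading -6.6 x-tilt [-0.005 -0.    -1.   ] w 0.526 F [-0.9  0.5 -2.4] j [-0.62  0.34  0.44  2.08 -0.2   0.77 -0.17]
shift tool mm [3.3 0.  0. ]
rotvec deg [ 0.35 -0.26  0.05]
```

```bash
python3 -m handwheel '[{"x":0.001,"y":0,"z":0,"rx":0,"ry":-0.2,"rz":0,"jaw":0.2},{"x":0.002,"y":0,"z":0,"rx":0,"ry":-0.2,"rz":0,"jaw":0.2},{"x":0.003,"y":0,"z":0,"rx":0,"ry":-0.2,"rz":0,"jaw":0.2},{"x":0.003,"y":0,"z":0,"rx":0,"ry":-0.2,"rz":0,"jaw":0.2},{"x":0.003,"y":0,"z":0,"rx":0,"ry":-0.2,"rz":0,"jaw":0.2}]' 40
python3 go.py .4715 .085 .1262 -7
```

```text
time_s: 16.48
eef_pos: [0.4717, 0.085, 0.1276]
tool_rot: [0.706, 0.041, 0.706, -0.041]
wrist_force: [1.0, 0.1, -2.0]
gripper_width: 0.52
t 16.48 pos [0.4717 0.085  0.1276] jaw heading -6.7 x-tilt [ 0.  0. -1.] w 0.52 F [ 1.   0.1 -2. ] j [-0.61  0.34  0.44  2.08 -0.21  0.76 -0.17]
shift tool mm [ 1.4  0.  -0.2]
rotvec deg [ 0.34  0.02 -0.01]
```

```bash
python3 -m handwheel '[{"x":0.001,"y":0,"z":0,"rx":0,"ry":0,"rz":0,"jaw":0.2},{"x":0.002,"y":0,"z":0,"rx":0,"ry":0,"rz":0,"jaw":0.2},{"x":0.002,"y":0,"z":0,"rx":0,"ry":0,"rz":0,"jaw":0.2},{"x":0.002,"y":0,"z":0,"rx":0,"ry":0,"rz":0,"jaw":0.2},{"x":0.002,"y":0,"z":0,"rx":0,"ry":0,"rz":0,"jaw":0.2}]' 40
python3 go.py .4715 .085 .1262 -7
```

```text
time_s: 16.9
eef_pos: [0.4719, 0.0851, 0.1261]
tool_rot: [0.706, 0.041, 0.706, -0.041]
wrist_force: [-5.8, -0.6, 17.6]
gripper_width: 0.523
t 16.90 pos [0.4719 0.0851 0.1261] jaw heading -6.7 x-tilt [ 0.001  0.001 -1.   ] w 0.523 F [-5.8 -0.6 17.6] j [-0.61  0.34  0.44  2.08 -0.21  0.76 -0.16]
shift tool mm [-0.1 -0.1 -0.4]
rotvec deg [ 0.35  0.03 -0.04]
```

```bash
python3 -m handwheel '[{"x":-0.001,"y":0,"z":0,"rx":0,"ry":0,"rz":0,"jaw":0.2},{"x":-0.001,"y":0,"z":0,"rx":0,"ry":0,"rz":0,"jaw":0.6},{"x":-0.001,"y":0,"z":0,"rx":0,"ry":0,"rz":0,"jaw":0.8},{"x":-0.001,"y":0,"z":0,"rx":0,"ry":0,"rz":0,"jaw":1},{"x":-0.001,"y":0,"z":0,"rx":0,"ry":0,"rz":0,"jaw":1}]' 40
python3 -m handwheel '[{"x":-0.01,"y":0,"z":0,"rx":0,"ry":0,"rz":0,"jaw":1},{"x":-0.03,"y":0,"z":0,"rx":0,"ry":0,"rz":0,"jaw":1},{"x":-0.065,"y":0,"z":0,"rx":0,"ry":0,"rz":0,"jaw":1},{"x":-0.1,"y":0,"z":0,"rx":0,"ry":0,"rz":0,"jaw":1},{"x":-0.14,"y":0,"z":0,"rx":0,"ry":0,"rz":0,"jaw":1}]' 40
python3 - <<'E'
from wr import *
d=wrist("w10");circ(d,.4715,.085,.150,.045,.012)
delta((.589,-.074,.3),-7)
E
```

```text
time_s: 17.32
eef_pos: [0.4716, 0.0849, 0.1262]
tool_rot: [0.706, 0.041, 0.706, -0.041]
wrist_force: [-0.4, -0.6, 1.1]
gripper_width: 0.985
time_s: 17.73
eef_pos: [0.4709, 0.0844, 0.268]
tool_rot: [0.706, 0.041, 0.706, -0.042]
wrist_force: [0.7, 0.7, 0.5]
gripper_width: 1.004
circ [0.4705 0.0871] r 0.0231 mid [0.4708 0.0885] ext [0.042 0.042 0.024] top 0.1638 2422
t 17.78 pos [0.4737 0.0847 0.2755] jaw heading -6.7 x-tilt [ 0.008  0.003 -1.   ] w 1.004 F [ 3.7  1.1 11. ] j [-0.69  0.12  0.49  1.94 -0.07  1.09 -0.29]
shift tool mm [ -24.  -144.   133.2]
rotvec deg [ 0.27  0.41 -0.2 ]
```

View pics/w10.png

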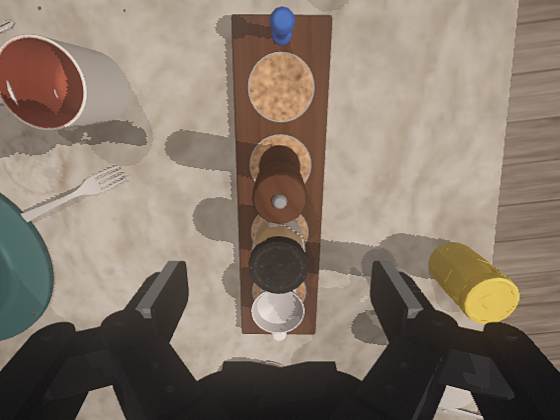

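The wood mill stands upright on pad 2 at (280,190), centre (.4705,.086). The jar and dish are in place below it. The steel mill is next.

```bash
python3 -m handwheel '[{"x":-0.02,"y":-0.02,"z":0.02,"rx":0,"ry":0,"rz":0,"jaw":1},{"x":-0.035,"y":-0.046,"z":0.043,"rx":0,"ry":0,"rz":0,"jaw":1},{"x":-0.035,"y":-0.073,"z":0.068,"rx":0,"ry":0,"rz":0,"jaw":1},{"x":-0.035,"y":-0.1,"z":0.093,"rx":0,"ry":0,"rz":0,"jaw":1},{"x":-0.035,"y":-0.127,"z":0.118,"rx":0,"ry":0,"rz":0,"jaw":1}]' 40
python3 -m handwheel '[{"x":0,"y":-0.015,"z":0.013,"rx":0,"ry":0,"rz":0,"jaw":1},{"x":0,"y":-0.017,"z":0.015,"rx":0,"ry":0,"rz":0,"jaw":1},{"x":0,"y":-0.017,"z":0.015,"rx":0,"ry":0,"rz":0,"jaw":1},{"x":0,"y":-0.017,"z":0.015,"rx":0,"ry":0,"rz":0,"jaw":1},{"x":0,"y":-0.017,"z":0.015,"rx":0,"ry":0,"rz":0,"jaw":1}]' 40
python3 - <<'E'
from wr import *
d=wrist("w11");circ(d,.589,-.074,.205,.045,.02)
delta((.589,-.073,.18),-7)
E
```

```text
time_s: 18.2
eef_pos: [0.5748, -0.0563, 0.3024]
tool_rot: [0.706, 0.041, 0.706, -0.041]
wrist_force: [0.3, 1.5, 0.6]
gripper_width: 1.003
time_s: 18.62
eef_pos: [0.5866, -0.0723, 0.3016]
tool_rot: [0.706, 0.041, 0.706, -0.04]
wrist_force: [-0.0, -0.3, -0.6]
gripper_width: 0.998
circ [ 0.592  -0.0707] r 0.0238 mid [ 0.5921 -0.0693] ext [0.043 0.043 0.022] top 0.2093 2904
t 18.67 pos [ 0.5866 -0.0723  0.3017] jaw heading -6.6 x-tilt [ 0.     0.001 -1.   ] w 1.002 F [-0.  -0.2  0.4] j [-0.39  0.35  0.59  1.65 -0.2   1.21  0.13]
shift tool mm [121.7  -0.5   2.4]
rotvec deg [ 0.43  0.01 -0.03]
```

View pics/w11.png

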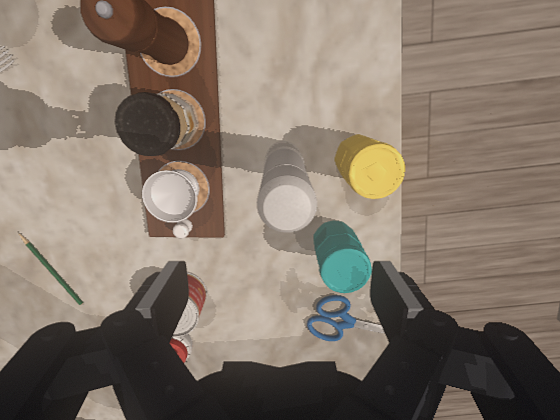

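The steel mill's top is at (287,203), midway between the jaws and well clear of the yellow jar at (370,168).

```bash
python3 -m handwheel '[{"x":0.02,"y":0,"z":0.004,"rx":0,"ry":0,"rz":0,"jaw":1},{"x":0.05,"y":0,"z":0.004,"rx":0,"ry":0,"rz":0,"jaw":1},{"x":0.085,"y":0,"z":0.004,"rx":0,"ry":0,"rz":0,"jaw":1},{"x":0.11,"y":0,"z":0.004,"rx":0,"ry":0,"rz":0,"jaw":1},{"x":0.122,"y":0,"z":0.004,"rx":0,"ry":0,"rz":0,"jaw":1}]' 40
python3 go.py .591 -.0725 .18 -7
python3 -m handwheel '[{"x":0,"y":0,"z":0,"rx":0,"ry":0,"rz":0,"jaw":0.8},{"x":0,"y":0,"z":0,"rx":0,"ry":0,"rz":0,"jaw":0.7},{"x":0,"y":0,"z":0,"rx":0,"ry":0,"rz":0,"jaw":0.6},{"x":0,"y":0,"z":0,"rx":0,"ry":0,"rz":0,"jaw":0.5},{"x":0,"y":0,"z":0,"rx":0,"ry":0,"rz":0,"jaw":0.2}]' 45
python3 -m handwheel '[{"x":0,"y":0,"z":0,"rx":0,"ry":0,"rz":0,"jaw":0.2},{"x":0,"y":0,"z":0,"rx":0,"ry":0,"rz":0,"jaw":0.2},{"x":0,"y":0,"z":0,"rx":0,"ry":0,"rz":0,"jaw":0.2},{"x":0,"y":0,"z":0,"rx":0,"ry":0,"rz":0,"jaw":0.2},{"x":0,"y":0,"z":0,"rx":0,"ry":0,"rz":0,"jaw":0.2}]' 45
python3 go.py .591 -.0725 .18 -7
```

```text
time_s: 19.08
eef_pos: [0.5895, -0.0727, 0.1766]
tool_rot: [0.705, 0.041, 0.707, -0.041]
wrist_force: [-0.4, 0.8, -0.9]
gripper_width: 0.998
t 19.08 pos [ 0.5895 -0.0727  0.1766] jaw heading -6.6 x-tilt [-0.003  0.    -1.   ] w 0.998 F [-0.4  0.8 -0.9] j [-0.34  0.48  0.54  1.77 -0.29  0.98  0.2 ]
shift tool mm [-3.4  0.4  1.5]
rotvec deg [ 0.42 -0.19  0.  ]
time_s: 19.5
eef_pos: [0.5919, -0.0741, 0.1814]
tool_rot: [0.707, 0.041, 0.705, -0.041]
wrist_force: [-1.1, 0.6, 8.3]
gripper_width: 0.527
time_s: 19.92
eef_pos: [0.5919, -0.074, 0.1814]
tool_rot: [0.707, 0.041, 0.705, -0.041]
wrist_force: [-1.2, 1.1, 8.6]
gripper_width: 0.528
t 19.92 pos [ 0.5919 -0.074   0.1814] jaw heading -6.7 x-tilt [ 0.003  0.    -1.   ] w 0.528 F [-1.2  1.1  8.6] j [-0.34  0.48  0.55  1.76 -0.29  0.98  0.2 ]
shift tool mm [ 1.4  1.4 -1. ]
rotvec deg [ 0.35  0.17 -0.03]
```

```bash
python3 -m handwheel '[{"x":-0.008,"y":0,"z":0,"rx":0,"ry":0,"rz":0,"jaw":0.2},{"x":-0.025,"y":0,"z":0,"rx":0,"ry":0,"rz":0,"jaw":0.2},{"x":-0.05,"y":0.003,"z":0,"rx":0,"ry":0,"rz":0,"jaw":0.2},{"x":-0.065,"y":0.02,"z":0,"rx":0,"ry":0,"rz":0,"jaw":0.2},{"x":-0.07,"y":0.05,"z":0,"rx":0,"ry":0,"rz":0,"jaw":0.2}]' 45
python3 -m handwheel '[{"x":0,"y":0.035,"z":0,"rx":0,"ry":0,"rz":0,"jaw":0.2},{"x":0,"y":0.073,"z":0,"rx":0,"ry":0,"rz":0,"jaw":0.2},{"x":0,"y":0.11,"z":0,"rx":0,"ry":0,"rz":0,"jaw":0.2},{"x":0,"y":0.145,"z":0,"rx":0,"ry":0,"rz":0,"jaw":0.2},{"x":0,"y":0.165,"z":-0.01,"rx":0,"ry":0,"rz":0,"jaw":0.2}]' 45
python3 go.py .482 .1735 .24 -7
```

```text
time_s: 20.33
eef_pos: [0.5975, -0.0273, 0.2535]
tool_rot: [0.707, 0.043, 0.704, -0.043]
wrist_force: [1.1, 0.0, -1.6]
gripper_width: 0.529
time_s: 20.75
eef_pos: [0.6066, 0.1453, 0.2503]
tool_rot: [0.706, 0.04, 0.705, -0.039]
wrist_force: [0.6, 0.5, -3.1]
gripper_width: 0.528
t 20.75 pos [0.6066 0.1453 0.2503] jaw heading -6.5 x-tilt [ 0.001  0.001 -1.   ] w 0.528 F [ 0.6  0.5 -3.1] j [-0.66  0.44  0.51  1.62 -0.24  1.13 -0.2 ]
shift tool mm [  10.2   14.  -127. ]
rotvec deg [ 0.54  0.07 -0.07]
```

```bash
python3 -m handwheel '[{"x":0,"y":0.008,"z":-0.03,"rx":0,"ry":0,"rz":0,"jaw":0.2},{"x":0,"y":0.014,"z":-0.065,"rx":0,"ry":0,"rz":0,"jaw":0.2},{"x":0,"y":0.014,"z":-0.1,"rx":0,"ry":0,"rz":0,"jaw":0.2},{"x":0.003,"y":0.014,"z":-0.12,"rx":0,"ry":0,"rz":0,"jaw":0.2},{"x":0.01,"y":0.014,"z":-0.127,"rx":0,"ry":0,"rz":0,"jaw":0.2}]' 45
python3 - <<'E'
from wr import *
wrist("w12");delta((.482,.1735,.1954),-7)
E
```

```text
time_s: 21.17
eef_pos: [0.4792, 0.1702, 0.241]
tool_rot: [0.706, 0.041, 0.706, -0.04]
wrist_force: [0.7, -0.2, -2.1]
gripper_width: 0.528
t 21.22 pos [0.479  0.1701 0.2394] jaw heading -6.6 x-tilt [-0.     0.001 -1.   ] w 0.526 F [-0.3  0.  -4.6] j [-0.84  0.23  0.51  1.92 -0.13  1.03 -0.39]
shift tool mm [44.   3.6  2.6]
rotvec deg [ 0.45 -0.03 -0.08]
```

View pics/w12.png

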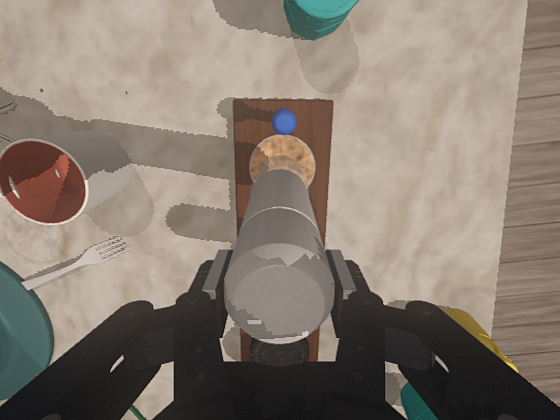

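The steel mill is held upright, with its foot over pad 1 at (283,170) next to the blue post at (284,121).

```bash
python3 -m handwheel '[{"x":0.012,"y":0.003,"z":0.0025,"rx":0,"ry":0,"rz":0,"jaw":0.2},{"x":0.024,"y":0.003,"z":0.0025,"rx":0,"ry":0,"rz":0,"jaw":0.2},{"x":0.034,"y":0.003,"z":0.0025,"rx":0,"ry":0,"rz":0,"jaw":0.2},{"x":0.039,"y":0.003,"z":0.0025,"rx":0,"ry":0,"rz":0,"jaw":0.2},{"x":0.04,"y":0.003,"z":0.0025,"rx":0,"ry":0,"rz":0,"jaw":0.2}]' 45
python3 go.py .482 .173 .1954 -7
python3 -m handwheel '[{"x":0.001,"y":0,"z":0,"rx":0,"ry":0,"rz":0,"jaw":0.2},{"x":0.002,"y":0,"z":0,"rx":0,"ry":0,"rz":0,"jaw":0.2},{"x":0.002,"y":0,"z":0,"rx":0,"ry":0,"rz":0,"jaw":0.2},{"x":0.002,"y":0,"z":0,"rx":0,"ry":0,"rz":0,"jaw":0.2},{"x":0.002,"y":0,"z":0,"rx":0,"ry":0,"rz":0,"jaw":0.2}]' 45
python3 go.py .482 .173 .1954 -7
```

```text
time_s: 21.63
eef_pos: [0.4845, 0.1715, 0.198]
tool_rot: [0.705, 0.041, 0.706, -0.042]
wrist_force: [-1.0, 0.0, -2.4]
gripper_width: 0.529
t 21.63 pos [0.4845 0.1715 0.198 ] jaw heading -6.7 x-tilt [-0.001 -0.002 -1.   ] w 0.529 F [-1.   0.  -2.4] j [-0.82  0.3   0.5   1.95 -0.17  0.94 -0.36]
shift tool mm [ 2.6  1.2 -2.7]
rotvec deg [ 0.29 -0.06  0.1 ]
time_s: 22.05
eef_pos: [0.4844, 0.1721, 0.1976]
tool_rot: [0.706, 0.041, 0.706, -0.041]
wrist_force: [-0.1, -0.3, -3.1]
gripper_width: 0.524
t 22.05 pos [0.4844 0.1721 0.1976] jaw heading -6.7 x-tilt [ 0.  0. -1.] w 0.524 F [-0.1 -0.3 -3.1] j [-0.82  0.3   0.5   1.95 -0.17  0.94 -0.35]
shift tool mm [ 2.2  0.6 -2.5]
rotvec deg [ 0.34  0.03 -0.02]
```

```bash
python3 -m handwheel '[{"x":0,"y":0,"z":-0.002,"rx":0,"ry":0,"rz":0,"jaw":0.2},{"x":0.001,"y":0,"z":-0.002,"rx":0,"ry":0,"rz":0,"jaw":0.2},{"x":0.002,"y":0,"z":-0.002,"rx":0,"ry":0,"rz":0,"jaw":0.2},{"x":0.002,"y":0,"z":-0.002,"rx":0,"ry":0,"rz":0,"jaw":0.2},{"x":0.002,"y":0,"z":-0.002,"rx":0,"ry":0,"rz":0,"jaw":0.2}]' 45
python3 go.py .482 .173 .1954 -7
```

```text
time_s: 22.47
eef_pos: [0.4823, 0.1723, 0.1954]
tool_rot: [0.706, 0.041, 0.706, -0.041]
wrist_force: [-0.8, 0.4, 0.9]
gripper_width: 0.523
t 22.47 pos [0.4823 0.1723 0.1954] jaw heading -6.7 x-tilt [ 0.  0. -1.] w 0.523 F [-0.8  0.4  0.9] j [-0.83  0.3   0.5   1.95 -0.17  0.93 -0.36]
shift tool mm [-0.   0.6 -0.4]
rotvec deg [ 0.34  0.01 -0.  ]
```

Light contact (−3.1 → +0.9 N). One more millimetre, then release.

```bash
python3 -m handwheel '[{"x":0.0005,"y":0,"z":0,"rx":0,"ry":0,"rz":0,"jaw":0.2},{"x":0.0005,"y":0,"z":0,"rx":0,"ry":0,"rz":0,"jaw":0.2},{"x":0.0005,"y":0,"z":0,"rx":0,"ry":0,"rz":0,"jaw":0.6},{"x":0.0005,"y":0,"z":0,"rx":0,"ry":0,"rz":0,"jaw":0.8},{"x":0.0005,"y":0,"z":0,"rx":0,"ry":0,"rz":0,"jaw":1}]' 45
python3 -m handwheel '[{"x":0,"y":0,"z":0,"rx":0,"ry":0,"rz":0,"jaw":1},{"x":-0.01,"y":0,"z":0,"rx":0,"ry":0,"rz":0,"jaw":1},{"x":-0.03,"y":0,"z":0,"rx":0,"ry":0,"rz":0,"jaw":1},{"x":-0.06,"y":0,"z":0,"rx":0,"ry":0,"rz":0,"jaw":1},{"x":-0.09,"y":0,"z":0,"rx":0,"ry":0,"rz":0,"jaw":1}]' 45
python3 -m handwheel '[{"x":-0.03,"y":0,"z":0,"rx":0,"ry":0,"rz":0,"jaw":1},{"x":-0.05,"y":0.02,"z":0,"rx":0,"ry":0,"rz":0,"jaw":1},{"x":-0.05,"y":0.055,"z":0,"rx":0,"ry":0,"rz":0,"jaw":1},{"x":-0.05,"y":0.09,"z":0,"rx":0,"ry":0,"rz":0,"jaw":1},{"x":-0.05,"y":0.12,"z":0,"rx":0,"ry":0,"rz":0,"jaw":1}]' 45
python3 -m handwheel '[{"x":0,"y":0.03,"z":0,"rx":0,"ry":0,"rz":0,"jaw":1},{"x":0,"y":0.06,"z":0,"rx":0,"ry":0,"rz":0,"jaw":1},{"x":0,"y":0.09,"z":0,"rx":0,"ry":0,"rz":0,"jaw":1},{"x":0,"y":0.12,"z":0,"rx":0,"ry":0,"rz":0,"jaw":1},{"x":0,"y":0.13,"z":0,"rx":0,"ry":0,"rz":0,"jaw":1}]' 45
python3 - <<'E'
from wr import *
delta(None)
for n in("scene","top"):
    d=bot.get_image(n);cv2.imwrite(f"pics/{n}9.png",d["pixels"][...,::-1])
    print(n)
    for x,y,H in((.482,.173,.223),(.471,.085,.164),(.4603,-.003,.108),(.449,-.0925,.06)): circ(d,x,y,H,.042,.02)
    for x,y,H in((.413,-.266,.058),(.378,-.359,.044)): circ(d,x,y,H,.05,.02)
    c=d["pixels"][140:290,190:390] if n=="scene" else d["pixels"][140:275,135:410]
    cv2.imwrite(f"pics/{n}9c.png",cv2.resize(c[...,::-1],None,fx=2.8 if n=="top" else 4,fy=2.8 if n=="top" else 4,interpolation=cv2.INTER_CUBIC))
E
```

```text
time_s: 22.88
eef_pos: [0.4823, 0.1723, 0.1947]
tool_rot: [0.706, 0.041, 0.706, -0.041]
wrist_force: [0.5, -0.2, 0.2]
gripper_width: 0.866
time_s: 23.3
eef_pos: [0.4819, 0.1719, 0.2863]
tool_rot: [0.706, 0.041, 0.706, -0.042]
wrist_force: [-0.1, 0.3, 0.5]
gripper_width: 1.001
time_s: 23.72
eef_pos: [0.496, 0.2937, 0.3361]
tool_rot: [0.706, 0.041, 0.706, -0.04]
wrist_force: [1.1, 0.1, -0.3]
gripper_width: 1.0
time_s: 24.13
eef_pos: [0.5101, 0.4248, 0.3346]
tool_rot: [0.706, 0.04, 0.706, -0.04]
wrist_force: [0.2, 0.1, -0.1]
gripper_width: 0.999
t 24.13 pos [0.5101 0.4248 0.3346] jaw heading -6.4 x-tilt [-0.001  0.    -1.   ] w 0.999 F [ 0.2  0.1 -0.1] j [-1.03  0.45  0.42  1.4  -0.18  1.33 -0.71]
scene
circ [0.4791 0.1703] r 0.0244 mid [0.4778 0.1695] ext [0.042 0.045 0.021] top 0.2242 153
circ [0.466  0.0814] r 0.0244 mid [0.4654 0.0805] ext [0.043 0.04  0.018] top 0.1622 139
circ [ 0.4562 -0.0027] r 0.0366 mid [ 0.4553 -0.0061] ext [0.058 0.06  0.022] top 0.1106 316
circ [ 0.4476 -0.0935] r 0.0368 mid [ 0.4462 -0.0935] ext [0.065 0.066 0.021] top 0.0617 316
circ [ 0.4103 -0.2641] r 0.0411 mid [ 0.4093 -0.2662] ext [0.073 0.073 0.02 ] top 0.0590 608
circ [ 0.3743 -0.3596] r 0.0314 mid [ 0.3748 -0.3591] ext [0.052 0.052 0.021] top 0.0451 343
top
circ [0.4835 0.1721] r 0.0236 mid [0.4834 0.171 ] ext [0.042 0.043 0.021] top 0.2276 226
circ [0.4708 0.0835] r 0.0229 mid [0.4706 0.0832] ext [0.041 0.041 0.018] top 0.1652 190
circ [ 0.4599 -0.0058] r 0.0316 mid [ 0.4594 -0.006 ] ext [0.057 0.059 0.015] top 0.1144 342
circ [ 0.4483 -0.0945] r 0.0337 mid [ 0.4476 -0.0945] ext [0.062 0.065 0.023] top 0.0640 362
circ [ 0.4116 -0.2663] r 0.0381 mid [ 0.4122 -0.2655] ext [0.069 0.071 0.018] top 0.0629 465
circ [ 0.3791 -0.3595] r 0.0310 mid [ 0.3798 -0.3579] ext [0.054 0.052 0.024] top 0.0486 251
```

View pics/scene9c.png

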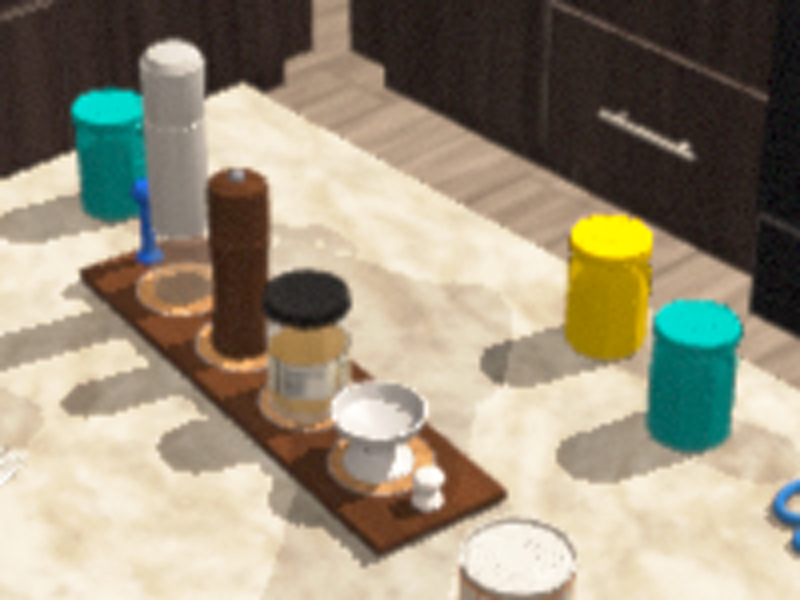

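View pics/top9c.png

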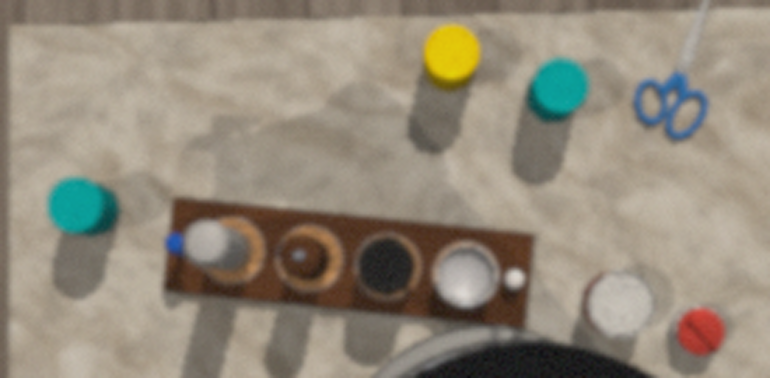

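The final views show all four upright on their pads, stepping down from the blue post to the white one. The steel mill's lower part is see-through, as it was at the start. The tin and timer read as they did before. Handing in.

```bash
python3 -c "
from bench import bot
print(bot.sign_off())"
```

```text
the job is handed in; nothing more can be done
None
```

The job is done and handed in at about 24 s. From the blue post to the white post, the pads hold the steel mill, the dark wooden mill, the black-lidded jar and the salt dish, all upright.

- **Centring:** the final top view puts each part within about 3 mm of its pad's centre.
- **Camera disagreement:** the scene camera's readings differ from the top view by up to 5 mm. Its depth covers only the near side of each part, and it read the parts low in x from the start, so I relied on the top and wrist views.
- **Rest of the scene:** the tin, the timer and the turquoise and yellow look-alikes were never approached for a grasp. The tin and timer measure within about 3 mm of where they started, and the look-alikes look unmoved in the pictures.
- **Forces:** the highest wrist force I read was about 31 N, when I set the jar down. The open gripper was well clear of everything when I handed in.

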